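# Open the digestion vessel and rack its vials by size

## Robot

A 6-joint arm with a two-finger parallel gripper is mounted at the origin on the work surface. World frame = base frame: x ahead of the robot, y to its left, z up, the work surface at z = 0. Lengths are in m, angles in degrees, forces in N, time in s.
With the tool pointing down it reaches from about 0.35 to 0.875 m from the base axis. Payload 4.2 kg.
Tool frame: the origin (TCP) lies midway between the tips of the shut fingers; the grasp point (between the pads) lies 19 mm behind it; z points along the fingers, y is the line along which they close (so a half turn about z gives the same grasp; the last joint's range is limited). The gripper opens to 87 mm and grips with 3 to 60 N. Pads are 19 mm wide; open, the fingers measure 117 mm over their backs; the gripper's body (75 mm by 190 mm) begins 51 mm behind the grasp point.
Start: joints at [-50.386, 22.042, 0.453, 0, -68.411, -14.817], TCP at [0.262, -0.567, 0.223] pointing down, gripper open.
Joint ranges: [-179.83, 179.83], [-69.29, 118.12], [-61.27, 80.66], [-181.25, 117.63], [-171.15, -9.14], [-177.46, 177.46]. Speed limits (degrees/s): [159.86, 159.86, 180, 180, 180, 180].

## Interface

Orientations are given as a 3x3 rotation matrix whose columns are the frame's x, y, z axes.
In Python, from station import sense, capture, camera_params, finish_job gives the robot as it stands.
- The arm moves only by the tool drive_tool, never from a script. Its argument "rows" is a list of rows, each an object of numbers: "tx", "ty", "tz": the shift along the tool's x, y, z in cm; "ax", "ay", "az": the turn, a rotation vector about the tool's x, y, z in rad; "claw": the finger opening in cm, from 0 to 8.7. In form: [{"tx": .., "ty": .., "tz": .., "ax": .., "ay": .., "az": .., "claw": ..}, ...]. A call has 1 to 10 rows; each row shifts and turns the commanded pose from where the row before left it, along the tool's axes as they then stand; what a row does not reach is not made up. A row lasts 1/12 s, in which the tool goes at most 41.7 mm and 7.16 degrees, less where a joint would pass 70% of its speed; a pose out of reach is approached as far as the arm can. A call with a gripper value outside its range is refused whole. The fingers move at their own pace and stop on an object; the grip force is fixed at half the most. Time passes only in rows, so rows that do not move let the fingers close. It gives the time, the measured TCP pose, the force, the opening and the grip force at its end, in the units of the state.
- sense(): the state, without advancing time (a new reading comes with each control period).
- capture(name): name is "side" or "top"; returns (picture, depth): 400x640x3 uint8, red, green, blue; 400x640 float32, m along the optical axis (not along the pixel's ray), 0 where there is no reading.
- camera_params(name): a dict with "intrinsics" (3x3 intrinsics, pixels), "R" (3x3) and "t" (3): a world point X has camera coordinates R X + t. Camera axes: x right, y down, z forward; pixel columns grow to the right and rows downward; lengths in m; the calibration is good to about 2 mm. A picture is of the moment at which its call begins. camera_params takes no time and is no camera call.
- finish_job(): hands the job in; it is judged then, once.
The state is a dict: "time_s": time; "joints": joint angles; "joint_velocities": joint speeds; "effort": joint torques, N m; "tcp_pos": TCP position; "ee_rot": TCP orientation; "wrist_force": force on the tool from outside, world axes, zero at the start; "moment": the same for the moment, N m; "gripper_width": opening from 0.0 (shut) to 1.0 (fully open); "gripper_force": force on a finger pad.
Only numpy, scipy, OpenCV 4.12 (cv2) and the standard library are available. Lean on these libraries where they do the work, as an engineer would, in place of code of your own. Each camera call takes 0.05 s, during which the arm holds its last target. There are 200 camera calls.

## Task

The digestion vessel has cooled and its clamp ring is off: crank the handwheel anticlockwise until the bell lid is clear above the vials, then swing the lid fully aside by the knob on its arm. Stand every vial from the pan upright in the rack, wide ones in the row of wide nests and narrow ones in the row of narrow nests. When the pan is empty, swing the still raised lid back over it, square over the pan, and leave the other things on the bench where they are.

Things in the scene. Friction and masses are not known exactly. Their poses are not given: they have to be found in the camera images.
- vessel: fixed shallow steel pan, 182 mm across, 164 mm inside, floor 48 mm and rim 60 mm above the table, on a 220 mm square white base 36 mm high. Origin on the table under the pan's centre. The davit post (38 mm sleeve, top 186 mm high) stands 150 mm from the centre along the vessel's +y. Vials stand on the pan's floor in a ring of about 58 mm radius, tops 30 mm above the rim, at first under the lid
- wheel_hub (a point): point on the handwheel's axis, level with the middle of its crank grip (218 mm above the table with the lid down); rises and swings with the lid, centred below it. Black wheel, 113 mm across, rim top 25 mm below this point. The lid, a steel bell 182 mm across and 44 mm high (bottom edge 60 mm above the table when down), hangs on its spindle under the davit arm
- crank (a point): middle of the upright grey crank grip on the wheel's rim, 46 mm from the wheel's axis: a cylinder 18 mm thick, 44 mm tall, that spins freely on its pin; turns and rises with the wheel
- handwheel (a joint): turn of the wheel, rad, growing anticlockwise seen from above, which raises the lid, wheel and crank by 10 mm a turn; 0 = lid fully down, stops at 24.0 (3.8 turns). Starts between 0 and 2.2. Stiff screw: about 0.1 N m (2 to 3 N at the grip), stays where it is left
- lid_lift (a joint): height of the lid above closed, m, 0 to 0.038 (moved only by the wheel). Its edge is level with the tops of the vials at 0.030; swung any lower it sweeps them over
- swing_arm (a joint): swing of the davit arm with lid and wheel about its post's axis, rad: 0 = over the pan, grows clockwise seen from above (lid moves towards the vessel's -x side), stops at 2.3; from 1.35 the pan is uncovered, further gives more room. Friction holds it where it is left, about 2 N at the knob moves it
- davit_knob (a point): point to grasp on the upright black knob at the free end of the davit arm, a bar 16 mm thick from 172 to 255 mm above the table, 245 mm from the swing axis; this point is 224 mm above the table. The knob is fixed to the arm and turns with it
- wide_nest_0 (a point): centre of the floor of a 43 mm round nest (wide row), 10 mm deep, 20 mm above the table. The fixed aluminium rack is 150 x 220 x 30 mm: two rows of three nests along its y (this point's y), 72 mm apart, numbered towards +y; the rows are 74 mm apart, the wide row on the -x side
- wide_nest_1 (a point): centre of the floor of a 43 mm round nest (wide row), 10 mm deep, 20 mm above the table. The fixed aluminium rack is 150 x 220 x 30 mm: two rows of three nests along its y (this point's y), 72 mm apart, numbered towards +y; the rows are 74 mm apart, the wide row on the -x side
- wide_nest_2 (a point): centre of the floor of a 43 mm round nest (wide row), 10 mm deep, 20 mm above the table. The fixed aluminium rack is 150 x 220 x 30 mm: two rows of three nests along its y (this point's y), 72 mm apart, numbered towards +y; the rows are 74 mm apart, the wide row on the -x side
- narrow_nest_0 (a point): centre of the floor of a 35 mm round nest (narrow row), 10 mm deep, 20 mm above the table. The fixed aluminium rack is 150 x 220 x 30 mm: two rows of three nests along its y (this point's y), 72 mm apart, numbered towards +y; the rows are 74 mm apart, the wide row on the -x side
- narrow_nest_1 (a point): centre of the floor of a 35 mm round nest (narrow row), 10 mm deep, 20 mm above the table. The fixed aluminium rack is 150 x 220 x 30 mm: two rows of three nests along its y (this point's y), 72 mm apart, numbered towards +y; the rows are 74 mm apart, the wide row on the -x side
- narrow_nest_2 (a point): centre of the floor of a 35 mm round nest (narrow row), 10 mm deep, 20 mm above the table. The fixed aluminium rack is 150 x 220 x 30 mm: two rows of three nests along its y (this point's y), 72 mm apart, numbered towards +y; the rows are 74 mm apart, the wide row on the -x side
- wide_a_mid (a point): wide vial: white, upright, 42 mm tall, body 38 mm across, red cap 40 mm across on its top 12 mm; point at its centre, 21 mm above its foot; z along it. Heavy at the foot, 60 g. May be absent (None throughout)
- wide_b_mid (a point): wide vial: white, upright, 42 mm tall, body 38 mm across, red cap 40 mm across on its top 12 mm; point at its centre, 21 mm above its foot; z along it. Heavy at the foot, 60 g. May be absent (None throughout)
- narrow_a_mid (a point): narrow vial: white, upright, 42 mm tall, body 30 mm across, red cap 32 mm across on its top 12 mm; point at its centre, 21 mm above its foot; z along it. Heavy at the foot, 40 g. May be absent (None throughout)
- narrow_b_mid (a point): narrow vial: white, upright, 42 mm tall, body 30 mm across, red cap 32 mm across on its top 12 mm; point at its centre, 21 mm above its foot; z along it. Heavy at the foot, 40 g. May be absent (None throughout)
- narrow_c_mid (a point): narrow vial: white, upright, 42 mm tall, body 30 mm across, red cap 32 mm across on its top 12 mm; point at its centre, 21 mm above its foot; z along it. Heavy at the foot, 40 g. May be absent (None throughout)
- wash_bottle: bystander, not to be moved: wash bottle, 64 mm across, 170 mm tall
- beaker: bystander, not to be moved: glass beaker, 68 mm across, 85 mm tall
- clamp_ring: bystander, not to be moved: vessel's steel clamp ring, 220 mm across, 16 mm high, lying on the table
- spanner: bystander, not to be moved: spanner, 150 mm long, lying on the table
- spare_cap: bystander, not to be moved: spare red cap, 35 mm across, 13 mm high, no vial under it
- marker: bystander, not to be moved: black marker pen, 120 mm long, lying on the table

How it is judged (in metres and radians):
On the way, in this order (a step that is already met when the one before it is completed fails the run):
1. the lid is cranked up clear of the vials (at least 30 mm), still over it (value of joint lid_lift above 0.03 m and value of joint swing_arm below 0.08 rad), for 0.2 s.
2. the raised lid is swung aside (at least 1.35 rad), the pan uncovered (value of joint swing_arm above 1.35 rad), for 0.2 s.
3. every vial stands upright in a nest of its own size, let go, with the lid still aside (((horizontal distance between wide_a_mid and wide_nest_0 below 0.006 m and z of wide_a_mid in the frame of wide_nest_0 below 0.025 m) or (horizontal distance between wide_a_mid and wide_nest_1 below 0.006 m and z of wide_a_mid in the frame of wide_nest_1 below 0.025 m) or (horizontal distance between wide_a_mid and wide_nest_2 below 0.006 m and z of wide_a_mid in the frame of wide_nest_2 below 0.025 m)) and angle between each of wide_a_mid, wide_b_mid, narrow_a_mid, narrow_b_mid, narrow_c_mid's own z axis and vertical below 0.12 rad and ((horizontal distance between wide_b_mid and wide_nest_0 below 0.006 m and z of wide_b_mid in the frame of wide_nest_0 below 0.025 m) or (horizontal distance between wide_b_mid and wide_nest_1 below 0.006 m and z of wide_b_mid in the frame of wide_nest_1 below 0.025 m) or (horizontal distance between wide_b_mid and wide_nest_2 below 0.006 m and z of wide_b_mid in the frame of wide_nest_2 below 0.025 m)) and ((horizontal distance between narrow_a_mid and narrow_nest_0 below 0.006 m and z of narrow_a_mid in the frame of narrow_nest_0 below 0.025 m) or (horizontal distance between narrow_a_mid and narrow_nest_1 below 0.006 m and z of narrow_a_mid in the frame of narrow_nest_1 below 0.025 m) or (horizontal distance between narrow_a_mid and narrow_nest_2 below 0.006 m and z of narrow_a_mid in the frame of narrow_nest_2 below 0.025 m)) and ((horizontal distance between narrow_b_mid and narrow_nest_0 below 0.006 m and z of narrow_b_mid in the frame of narrow_nest_0 below 0.025 m) or (horizontal distance between narrow_b_mid and narrow_nest_1 below 0.006 m and z of narrow_b_mid in the frame of narrow_nest_1 below 0.025 m) or (horizontal distance between narrow_b_mid and narrow_nest_2 below 0.006 m and z of narrow_b_mid in the frame of narrow_nest_2 below 0.025 m)) and ((horizontal distance between narrow_c_mid and narrow_nest_0 below 0.006 m and z of narrow_c_mid in the frame of narrow_nest_0 below 0.025 m) or (horizontal distance between narrow_c_mid and narrow_nest_1 below 0.006 m and z of narrow_c_mid in the frame of narrow_nest_1 below 0.025 m) or (horizontal distance between narrow_c_mid and narrow_nest_2 below 0.006 m and z of narrow_c_mid in the frame of narrow_nest_2 below 0.025 m)) and value of joint swing_arm above 0.5 rad and contact force between each of wide_a, wide_b, narrow_a, narrow_b, narrow_c and the fingers below 0.2 N), for 0.2 s.
4. the raised lid is swung back over the pan (within 0.08 rad) (all of step 1), for 0.2 s.
At the end, for the whole second after the job is handed in: every vial stands upright (within 0.12 rad) and at rest in a nest of its own size, its axis within 6 mm of the nest's and its foot not more than 4 mm above the nest's floor; the lid is back over the pan (arm within 0.08 rad) and still raised at least 30 mm (all of step 4 and ((horizontal distance between wide_a_mid and wide_nest_0 below 0.006 m and z of wide_a_mid in the frame of wide_nest_0 below 0.025 m) or (horizontal distance between wide_a_mid and wide_nest_1 below 0.006 m and z of wide_a_mid in the frame of wide_nest_1 below 0.025 m) or (horizontal distance between wide_a_mid and wide_nest_2 below 0.006 m and z of wide_a_mid in the frame of wide_nest_2 below 0.025 m)) and angle between each of wide_a_mid, wide_b_mid, narrow_a_mid, narrow_b_mid, narrow_c_mid's own z axis and vertical below 0.12 rad and ((horizontal distance between wide_b_mid and wide_nest_0 below 0.006 m and z of wide_b_mid in the frame of wide_nest_0 below 0.025 m) or (horizontal distance between wide_b_mid and wide_nest_1 below 0.006 m and z of wide_b_mid in the frame of wide_nest_1 below 0.025 m) or (horizontal distance between wide_b_mid and wide_nest_2 below 0.006 m and z of wide_b_mid in the frame of wide_nest_2 below 0.025 m)) and ((horizontal distance between narrow_a_mid and narrow_nest_0 below 0.006 m and z of narrow_a_mid in the frame of narrow_nest_0 below 0.025 m) or (horizontal distance between narrow_a_mid and narrow_nest_1 below 0.006 m and z of narrow_a_mid in the frame of narrow_nest_1 below 0.025 m) or (horizontal distance between narrow_a_mid and narrow_nest_2 below 0.006 m and z of narrow_a_mid in the frame of narrow_nest_2 below 0.025 m)) and ((horizontal distance between narrow_b_mid and narrow_nest_0 below 0.006 m and z of narrow_b_mid in the frame of narrow_nest_0 below 0.025 m) or (horizontal distance between narrow_b_mid and narrow_nest_1 below 0.006 m and z of narrow_b_mid in the frame of narrow_nest_1 below 0.025 m) or (horizontal distance between narrow_b_mid and narrow_nest_2 below 0.006 m and z of narrow_b_mid in the frame of narrow_nest_2 below 0.025 m)) and ((horizontal distance between narrow_c_mid and narrow_nest_0 below 0.006 m and z of narrow_c_mid in the frame of narrow_nest_0 below 0.025 m) or (horizontal distance between narrow_c_mid and narrow_nest_1 below 0.006 m and z of narrow_c_mid in the frame of narrow_nest_1 below 0.025 m) or (horizontal distance between narrow_c_mid and narrow_nest_2 below 0.006 m and z of narrow_c_mid in the frame of narrow_nest_2 below 0.025 m)) and linear speed of each of wide_a, wide_b, narrow_a, narrow_b, narrow_c below 0.02 m/s); the robot touches nothing.
It fails at once if a bystander (wash bottle, beaker, clamp ring, spanner, spare cap, marker) is moved more than 40 mm (distance of any of wash_bottle, beaker, clamp_ring, spanner, spare_cap, marker from where it was at the start of the episode above 0.04 m).
Of wide_a, wide_b, narrow_a, narrow_b, narrow_c only 3 to 5 are there at a start; the rules pass over those that are not, and their reading is None.
At some moment in a run one of wide_a, wide_b, narrow_a, narrow_b, narrow_c may be knocked a few centimetres aside while the robot is not near it.
It also fails if it takes over 210 s, if anything falls off the work surface, if the arm or the gripper's body presses on something with over 40 N, if the wrist force passes 120 N, or if a joint passes its speed limit or range.

## Working session

There is one attempt and no reset: what is moved stays moved. The work goes in short steps, Python scripts to look and compute and a tool call to move; the robot and the scene stay as the last step left them, time stands still between calls to the robot, and variables do not carry over. Pictures are saved under pics/ and viewed, at most 14 in all, crops included, and the job is handed in when it is done.

Besides the shell and the picture viewer there is one more tool, called after "Emit:" as a command line: name --argument value ..., lists and objects as JSON in quotes. drive_tool: Moves the arm, as the interface text tells. Its arguments: {"type":"object","properties":{"rows":{"type":"array"}},"required":["rows"]}

```bash
mkdir -p pics; ls
cat > h.py <<'E'
import numpy as np, cv2
from station import sense, capture, camera_params
def snap(n,f):
    p,d=capture(n); cv2.imwrite('pics/%s.png'%f,p[:,:,::-1]); np.save('pics/%s.npy'%f,d); return p,d
def cloud(n,d):
    c=camera_params(n);K=np.array(c['intrinsics']);R=np.array(c['R']);t=np.array(c['t'])
    v,u=np.mgrid[0:400,0:640]
    P=np.stack([(u-K[0,2])/K[0,0]*d,(v-K[1,2])/K[1,1]*d,d],-1)
    return (P-t)@R
def proj(n,X):
    c=camera_params(n);q=np.array(c['intrinsics'])@(np.array(c['R'])@np.array(X)+np.array(c['t']));return q[:2]/q[2]
E
python3 - <<'E'
from h import *
for n in('top','side'):
    p,d=snap(n,n+'0'); c=camera_params(n); print(n,c['intrinsics'],c['R'],c['t'])
s=sense(); print(s['ee_rot'],s['tcp_pos'],s['time_s'])
E
```

```text
pics
top [[490.31804035   0.         314.68918559]
 [  0.         490.31804035 197.60437806]
 [  0.           0.           1.        ]] [[-0.01324225 -0.99990563  0.00365592]
 [-0.98221989  0.0123231  -0.18732919]
 [ 0.18726646 -0.00607158 -0.98229039]] [-0.16092161  0.57821374  1.351301  ]
side [[366.66943049   0.         318.53396923]
 [  0.         366.66943049 198.17090096]
 [  0.           0.           1.        ]] [[ 9.47476190e-01 -3.19825111e-01  8.76721111e-04]
 [-1.54850786e-01 -4.61137758e-01 -8.73712311e-01]
 [ 2.79839426e-01  8.27685850e-01 -4.86442215e-01]] [-0.59041833  0.16552005  1.16283234]
[[-9.07849953e-01 -4.19294191e-01 -9.18770701e-04]
 [-4.19295185e-01  9.07848298e-01  1.73676706e-03]
 [ 1.05888075e-04  1.96196003e-03 -9.99998070e-01]] [ 0.26192968 -0.56687624  0.22155885] 0.1
```

View pics/top0.png

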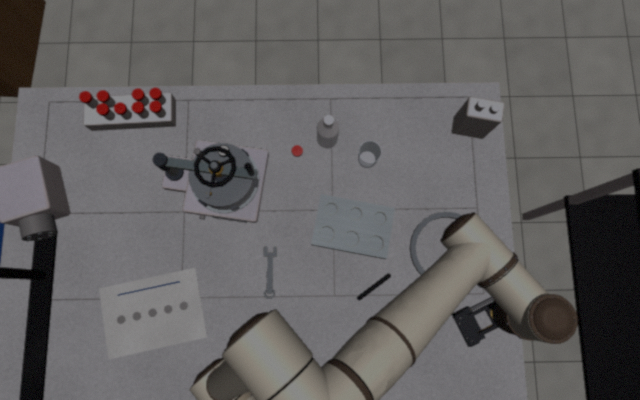

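View pics/side0.png

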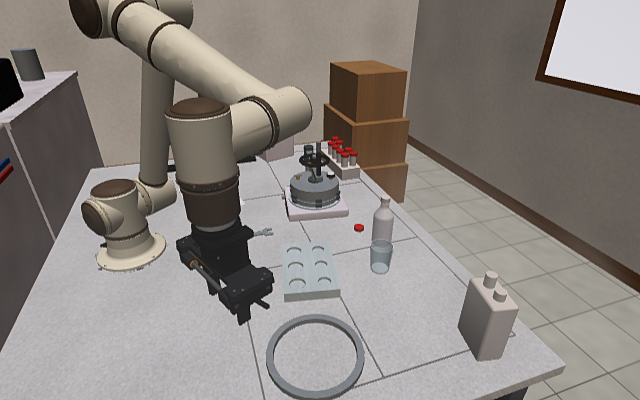

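Top: vessel at about (218,175), with the post at (165,160), knob near (250,170) and rack at (352,225). Next I take enlarged crops.

Run:
```python
from h import *
p=cv2.imread('pics/top0.png')
a=cv2.convertScaleAbs(p[130:230,150:280],alpha=1.7,beta=20)
a=cv2.resize(a,None,fx=5.5,fy=5.5,interpolation=cv2.INTER_CUBIC)
cv2.imwrite('pics/c1.png',a)
d=np.load('pics/top0.npy');P=cloud('top',d)
for (r0,r1,c0,c1),zs in (((130,230,150,280),[(.03,.042),(.085,.11),(.17,.20),(.20,.3)]),((185,265,300,400),[(.026,.036)])):
  for z0,z1 in zs:
    Q=P[r0:r1,c0:c1].reshape(-1,3);m=(Q[:,2]>z0)&(Q[:,2]<z1);Q=Q[m]
    print(z0,z1,len(Q),Q.mean(0).round(4),cv2.minAreaRect(Q[:,:2].astype('f4')*1000))
for u,v in [(165,160),(158,160),(250,170),(228,155),(213,165),(217,150),(196,168)]:
  print(u,v,P[v,u].round(4))
```

```text
0.03 0.042 1940 [0.6163 0.105  0.0356] ((641.5359497070312, 129.4791259765625), (292.40985107421875, 221.85462951660156), 81.01913452148438)
0.085 0.11 1771 [0.62   0.0899 0.1046] ((648.87109375, 107.43928527832031), (216.63673400878906, 180.45071411132812), 50.14302062988281)
0.17 0.2 1374 [0.6393 0.1173 0.1852] ((648.5043334960938, 120.14851379394531), (268.39837646484375, 108.5435562133789), 67.03207397460938)
0.2 0.3 193 [0.6402 0.073  0.2269] ((633.1785278320312, 68.47929382324219), (154.46554565429688, 37.17839050292969), 71.72754669189453)
0.026 0.036 2733 [ 0.4989 -0.278   0.0305] ((497.6185302734375, -277.38189697265625), (219.81187438964844, 150.79208374023438), 78.36578369140625)
165 160 [0.6563 0.2245 0.1875]
158 160 [0.6579 0.2444 0.1827]
250 170 [ 0.6156 -0.0047  0.2312]
228 155 [0.6664 0.0584 0.1929]
213 165 [0.636  0.094  0.2075]
217 150 [0.6825 0.089  0.1856]
196 168 [0.6325 0.1413 0.1922]
```

View pics/c1.png

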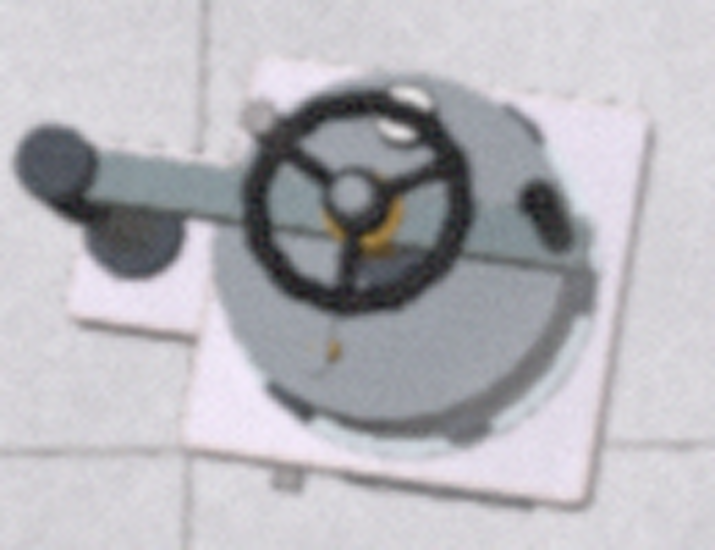

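Crop: hub ball at (214.5,165), grip near (224.2,150.5), knob top at (248.5,166), post top at (160.4,159.6), plus the base corners. The rack still needs its wide row identified.

```bash
cat >> h.py <<'E'
def at(n,u,v,z):
    c=camera_params(n);K=np.array(c['intrinsics']);R=np.array(c['R']);t=np.array(c['t'])
    o=-R.T@t; r=R.T@np.linalg.solve(K,[u,v,1.]); return o+r*(z-o[2])/r[2]
E
python3 - <<'E'
from h import *
f=lambda a,b,z:at('top',150+a/5.5-.4,130+b/5.5-.4,z).round(4)
C=np.array([f(*q,.036) for q in((265,60),(648,110),(585,505),(190,445))])
print('base',C, C.mean(0)); 
print('post',f(57,163,.186),'knobtop',f(537,195,.255))
d=np.load('pics/top0.npy');P=cloud('top',d)
print('z grip/hub/knob');
print(P[146:156,220:230,2].round(3)); print(P[161:169,210:219,2].round(3)); print(P[162:176,244:256,2].round(3))
Q=P[135:180,195:240].reshape(-1,3);m=(Q[:,2]>.178)&(Q[:,2]<.205);
p=cv2.imread('pics/top0.png'); dark=(p[135:180,195:240].max(2)<45).reshape(-1)
v=Q[m&dark]; print('rim',len(v),v[:,2].mean(),cv2.minEnclosingCircle(v[:,:2].astype('f4')*1000))
a=cv2.resize(cv2.convertScaleAbs(p[185:265,300:400],alpha=2.2,beta=-120),None,fx=7,fy=7,interpolation=cv2.INTER_CUBIC)
cv2.imwrite('pics/c2.png',a)
E
```

```text
base [[ 0.7567  0.1765  0.036 ]
 [ 0.7262 -0.0304  0.036 ]
 [ 0.512   0.0015  0.036 ]
 [ 0.5465  0.2093  0.036 ]] [0.63535  0.089225 0.036   ]
post [0.659  0.2383 0.186 ] knobtop [ 0.6223 -0.0008  0.255 ]
z grip/hub/knob
[[0.127 0.134 0.13  0.13  0.135 0.134 0.132 0.104 0.108 0.101]
 [0.195 0.194 0.128 0.13  0.124 0.131 0.132 0.129 0.109 0.106]
 [0.196 0.195 0.19  0.189 0.192 0.131 0.125 0.129 0.128 0.1  ]
 [0.194 0.193 0.195 0.193 0.191 0.191 0.195 0.136 0.132 0.103]
 [0.193 0.197 0.195 0.197 0.195 0.19  0.197 0.192 0.191 0.118]
 [0.191 0.19  0.193 0.191 0.198 0.193 0.19  0.195 0.192 0.187]
 [0.13  0.188 0.189 0.196 0.192 0.19  0.196 0.191 0.194 0.197]
 [0.128 0.129 0.128 0.132 0.19  0.191 0.194 0.197 0.194 0.188]
 [0.129 0.128 0.13  0.135 0.132 0.134 0.193 0.19  0.192 0.196]
 [0.131 0.126 0.132 0.13  0.128 0.128 0.189 0.191 0.193 0.19 ]]
[[0.193 0.201 0.2   0.2   0.202 0.193 0.193 0.192 0.182]
 [0.198 0.207 0.204 0.201 0.202 0.208 0.198 0.194 0.198]
 [0.197 0.209 0.205 0.203 0.204 0.206 0.208 0.2   0.196]
 [0.204 0.203 0.206 0.204 0.206 0.201 0.204 0.199 0.194]
 [0.203 0.205 0.205 
[... 648 characters left out ...]
04  0.043]
 [0.177 0.247 0.252 0.249 0.254 0.251 0.249 0.234 0.108 0.084 1.436 0.047]
 [0.175 0.168 1.436 0.248 0.249 0.25  0.235 0.228 0.217 0.17  0.171 0.171]
 [0.17  0.171 0.225 0.235 0.233 0.234 0.231 0.223 0.211 0.173 0.17  0.173]
 [0.167 0.173 0.173 0.218 0.221 0.223 0.219 0.212 0.207 0.194 0.172 0.173]
 [0.172 0.169 0.168 0.173 0.213 0.214 0.217 0.209 0.194 0.189 0.171 0.17 ]
 [0.171 0.172 0.17  0.174 0.2   0.202 0.201 0.198 0.192 0.186 0.173 0.166]
 [0.168 0.171 0.175 0.173 0.174 0.191 0.191 0.19  0.18  0.18  0.169 0.169]
 [0.175 0.173 0.167 0.172 0.171 0.175 0.179 0.181 0.181 0.167 0.168 0.172]]
rim 502 0.19300788752372322 ((637.5873413085938, 92.96208953857422), 54.899024963378906)
```

View pics/c2.png

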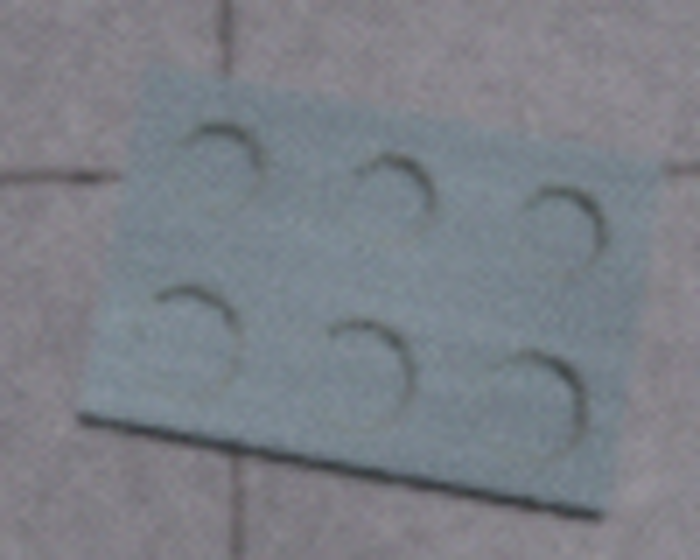

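The lower row (world -x) is the wide one. The grip is not certain yet, so I check heights above 0.205.

Run:
```python
from h import *
d=np.load('pics/top0.npy');P=cloud('top',d)
Z=P[...,2].copy(); print(P[146:157,192:203,2].round(3))
m=(Z[130:200,180:245]>.212); n,l,s,c=cv2.connectedComponentsWithStats(m.astype('u1'))
print(s[1:],c[1:]+[180,130])
p=cv2.imread('pics/side0.png'); ds=np.load('pics/side0.npy')
a=cv2.resize(p[130:220,270:360],None,fx=6.5,fy=6.5,interpolation=cv2.INTER_CUBIC);cv2.imwrite('pics/c3.png',a)
S=cloud('side',ds)
Q=S[130:220,270:360].reshape(-1,3);m=(Q[:,2]>.2)&(Q[:,2]<.25)&(np.hypot(Q[:,0]-.637,Q[:,1]-.091)<.07);print(m.sum(),Q[m][:60].round(3))
```

```text
[[ 0.002 -0.002  0.002  0.032  0.038  0.035  0.034  0.035  0.038  0.034
   0.034]
 [ 0.002 -0.001  0.032  0.038  0.031  0.034  0.038  0.035  0.034  0.032
   0.031]
 [ 0.002 -0.001  0.032  0.243  0.241  0.243  0.242  0.033  0.032  0.034
   0.036]
 [-0.002 -0.004  0.239  0.246  0.236  0.242  0.239  0.24   0.034  0.034
   0.105]
 [-0.002  0.241  0.241  0.241  0.239  0.239  0.245  0.242  0.234  0.101
   0.106]
 [-0.004  0.243  0.24   0.242  0.244  0.245  0.244  0.242  0.239  0.231
   0.191]
 [-0.003  0.031  0.24   0.24   0.242  0.241  0.246  0.238  0.232  0.227
   0.191]
 [-0.004  0.034  0.244  0.243  0.238  0.237  0.239  0.236  0.23   0.226
   0.215]
 [-0.004  0.036  0.034  0.235  0.241  0.24   0.233  0.237  0.226  0.216
   0.216]
 [-0.005  0.033  0.038  0.034  0.222  0.228  0.224  0.226  0.219  0.217
   0.211]
 [-0.002  0.035  0.038  0.103  0.102  0.221  0.218  0.221  0.217  0.209
   0.205]]
[[ 7  3  1  1  1]
 [11  4  1  1  1]
 [33  9  1  1  1]
 [55  9  1  1  1]
 [57 13  1  1  1]
 [13 18 10  9 62]
 [64 34  1  4  4]
 [19 48  1  1  1]
 [ 1 52  1  1  1]
 [38 64  1  1  1]
 [44 68  1  1  1]
[... 731 characters left out ...]
0.223]
 [0.663 0.124 0.221]
 [0.667 0.124 0.22 ]
 [0.672 0.127 0.219]
 [0.657 0.131 0.215]
 [0.659 0.123 0.218]
 [0.664 0.127 0.216]
 [0.666 0.123 0.217]
 [0.672 0.128 0.215]
 [0.657 0.131 0.211]
 [0.66  0.127 0.213]
 [0.663 0.125 0.213]
 [0.666 0.121 0.214]
 [0.671 0.125 0.212]
 [0.657 0.13  0.208]
 [0.659 0.124 0.21 ]
 [0.662 0.121 0.211]
 [0.665 0.118 0.211]
 [0.67  0.123 0.209]
 [0.657 0.131 0.203]
 [0.66  0.126 0.205]
 [0.66  0.115 0.209]
 [0.666 0.123 0.205]
 [0.673 0.131 0.201]
 [0.657 0.13  0.2  ]
 [0.658 0.123 0.203]
 [0.663 0.124 0.201]
 [0.665 0.12  0.203]
 [0.63  0.094 0.206]
 [0.635 0.099 0.203]
 [0.64  0.101 0.202]
 [0.644 0.101 0.201]
 [0.629 0.09  0.203]
 [0.633 0.091 0.203]]
```

View pics/c3.png

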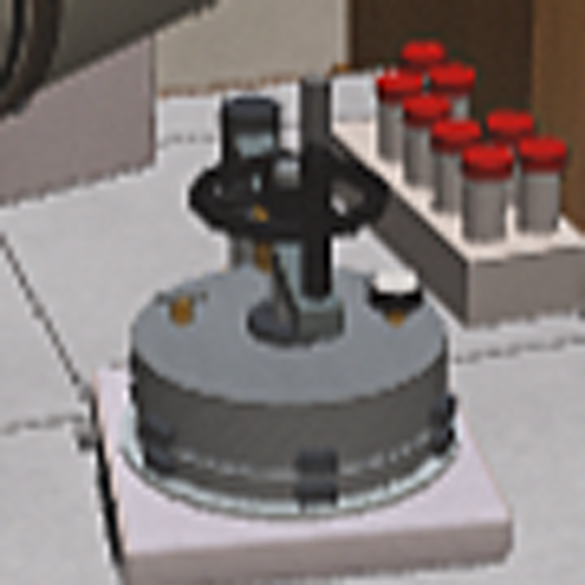

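Grip found: top at pixel (197,151), z about 0.241; in the side view it is the dark upright bar. I raise and turn the tool first.

Run:
```python
from h import *
d=np.load('pics/top0.npy');P=cloud('top',d)
q=P[146:156,192:202].reshape(-1,3); q=q[q[:,2]>.236]; print(q.mean(0), cv2.minEnclosingCircle(q[:,:2].astype('f4')*1000),at('top',196.3,151,.241))
```

```text
[0.66442684 0.12970195 0.2409882 ] ((663.8877563476562, 130.24961853027344), 8.959778785705566) [0.66416574 0.13013398 0.241     ]
```

Emit:
drive_tool --rows '[{"tz":-3.5,"az":0.11,"claw":5},{"tz":-3.5,"az":0.11,"claw":5},{"tz":-3,"az":0.11,"claw":5},{"az":0.104,"claw":5},{"claw":5}]'

```text
invalid input at $.rows[0]: expected keys tx, ty, tz, ax, ay, az, claw
```

Emit:
drive_tool --rows '[{"tx":0,"ty":0,"tz":-3.5,"ax":0,"ay":0,"az":0.11,"claw":5},{"tx":0,"ty":0,"tz":-3.5,"ax":0,"ay":0,"az":0.11,"claw":5},{"tx":0,"ty":0,"tz":-3,"ax":0,"ay":0,"az":0.11,"claw":5},{"tx":0,"ty":0,"tz":0,"ax":0,"ay":0,"az":0.104,"claw":5},{"tx":-2,"ty":3.48,"tz":0,"ax":0,"ay":0,"az":0,"claw":5},{"tx":-2,"ty":3.48,"tz":0,"ax":0,"ay":0,"az":0,"claw":5},{"tx":-2,"ty":3.48,"tz":0,"ax":0,"ay":0,"az":0,"claw":5},{"tx":-2,"ty":3.48,"tz":0,"ax":0,"ay":0,"az":0,"claw":5},{"tx":-2,"ty":3.48,"tz":0,"ax":0,"ay":0,"az":0,"claw":5},{"tx":-2,"ty":3.48,"tz":0,"ax":0,"ay":0,"az":0,"claw":5}]'

```text
time_s: 0.93
tcp_pos: [0.3827, -0.3568, 0.3222]
ee_rot: [[-1.0, 0.002, -0.0], [0.002, 1.0, 0.001], [0.0, 0.001, -1.0]]
wrist_force: [0.6, 0.1, 0.3]
gripper_width: 0.577
gripper_force: 0.0
```

Emit:
drive_tool --rows '[{"tx":-2,"ty":3.48,"tz":0,"ax":0,"ay":0,"az":0,"claw":5},{"tx":-2,"ty":3.48,"tz":0,"ax":0,"ay":0,"az":0,"claw":5},{"tx":-2,"ty":3.48,"tz":0,"ax":0,"ay":0,"az":0,"claw":5},{"tx":-2,"ty":3.48,"tz":0,"ax":0,"ay":0,"az":0,"claw":5},{"tx":-2,"ty":3.48,"tz":0,"ax":0,"ay":0,"az":0,"claw":5},{"tx":-2,"ty":3.48,"tz":0,"ax":0,"ay":0,"az":0,"claw":5},{"tx":-2,"ty":3.48,"tz":0,"ax":0,"ay":0,"az":0,"claw":5},{"tx":-2,"ty":3.48,"tz":0,"ax":0,"ay":0,"az":0,"claw":5},{"tx":-2,"ty":3.48,"tz":0,"ax":0,"ay":0,"az":0,"claw":5},{"tx":-2,"ty":3.48,"tz":0,"ax":0,"ay":0,"az":0,"claw":5}]'

```text
time_s: 1.77
tcp_pos: [0.5832, -0.0089, 0.3222]
ee_rot: [[-1.0, 0.001, -0.001], [0.001, 1.0, 0.0], [0.001, 0.0, -1.0]]
wrist_force: [0.7, -0.2, 0.7]
gripper_width: 0.576
gripper_force: 0.0
```

Emit:
drive_tool --rows '[{"tx":-2,"ty":3.48,"tz":0,"ax":0,"ay":0,"az":0,"claw":5},{"tx":-2,"ty":3.48,"tz":0,"ax":0,"ay":0,"az":0,"claw":5},{"tx":-2,"ty":3.48,"tz":0,"ax":0,"ay":0,"az":0,"claw":5},{"tx":-2,"ty":3.48,"tz":0,"ax":0,"ay":0,"az":0,"claw":5},{"tx":0,"ty":0,"tz":0,"ax":0,"ay":0,"az":0,"claw":5},{"tx":0,"ty":0,"tz":0,"ax":0,"ay":0,"az":0,"claw":5}]'

```text
time_s: 2.27
tcp_pos: [0.6633, 0.1303, 0.3198]
ee_rot: [[-1.0, -0.001, -0.004], [-0.001, 1.0, -0.001], [0.004, -0.001, -1.0]]
wrist_force: [-0.9, -0.0, 0.3]
gripper_width: 0.572
gripper_force: 0.0
```

Run:
```python
from h import *
s=sense(); print(s['joints'],np.round(s['ee_rot'],4),s['tcp_pos'],s['time_s'])
p,d=snap('top','t1');s_=cv2.resize(p[100:220,140:300,::-1],None,fx=4,fy=4);cv2.imwrite('pics/t1c.png',s_)
```

```text
[ 2.47792143e+01  2.50060139e+01  1.87212115e+01 -2.94159995e-02
 -8.39445258e+01 -1.14693445e+02] [[-1.     -0.0014 -0.0038]
 [-0.0014  1.     -0.0012]
 [ 0.0038 -0.0012 -1.    ]] [0.66325671 0.1303432  0.31983243] 2.2667
```

Emit:
drive_tool --rows '[{"tx":-0.1,"ty":0,"tz":3.8,"ax":0,"ay":0,"az":0,"claw":5},{"tx":0,"ty":0,"tz":3.8,"ax":0,"ay":0,"az":0,"claw":5},{"tx":0,"ty":0,"tz":3.6,"ax":0,"ay":0,"az":0,"claw":5},{"tx":0,"ty":0,"tz":0,"ax":0,"ay":0,"az":0,"claw":5},{"tx":0,"ty":0,"tz":0,"ax":0,"ay":0,"az":0,"claw":1.5},{"tx":0,"ty":0,"tz":0,"ax":0,"ay":0,"az":0,"claw":1.5},{"tx":0,"ty":0,"tz":0,"ax":0,"ay":0,"az":0,"claw":1.5},{"tx":0,"ty":0,"tz":0,"ax":0,"ay":0,"az":0,"claw":1.5},{"tx":0,"ty":0,"tz":0,"ax":0,"ay":0,"az":0,"claw":1.5},{"tx":0,"ty":0,"tz":0,"ax":0,"ay":0,"az":0,"claw":1.5}]'

```text
time_s: 3.15
tcp_pos: [0.6649, 0.129, 0.2124]
ee_rot: [[-1.0, 0.001, 0.004], [0.001, 1.0, 0.002], [-0.004, 0.002, -1.0]]
wrist_force: [0.7, 3.5, 1.8]
gripper_width: 0.221
gripper_force: 1.5
```

Run:
```python
from h import *
s=sense(); print(s['tcp_pos'],s['wrist_force'],s['gripper_width'])
p,d=snap('side','s1')
a=cv2.resize(p[120:210,270:360,::-1],None,fx=6,fy=6,interpolation=cv2.INTER_CUBIC);cv2.imwrite('pics/s1c.png',a)
g=np.array(s['tcp_pos']);h=np.array([.6368,.091]);v=g[:2]-h
print(np.hypot(*v),np.degrees(np.arctan2(v[1],v[0])))
```

```text
[0.6649047  0.12897085 0.2123595 ] [0.66091612 3.51579204 1.77652618] 0.22086046263112113
0.047240443858947385 53.49244150546408
```

View pics/s1c.png

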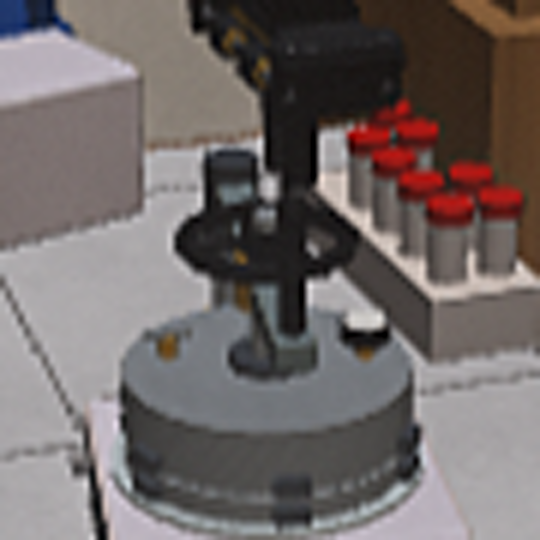

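Fingers hold the grip. First half turn.

Emit:
drive_tool --rows '[{"tx":1.277,"ty":0.664,"tz":-0.05,"ax":0,"ay":0,"az":0,"claw":1.5},{"tx":1.419,"ty":0.237,"tz":-0.05,"ax":0,"ay":0,"az":0,"claw":1.5},{"tx":1.423,"ty":-0.213,"tz":-0.05,"ax":0,"ay":0,"az":0,"claw":1.5},{"tx":1.288,"ty":-0.643,"tz":-0.05,"ax":0,"ay":0,"az":0,"claw":1.5},{"tx":1.026,"ty":-1.009,"tz":-0.05,"ax":0,"ay":0,"az":0,"claw":1.5},{"tx":0.664,"ty":-1.277,"tz":-0.05,"ax":0,"ay":0,"az":0,"claw":1.5},{"tx":0.237,"ty":-1.419,"tz":-0.05,"ax":0,"ay":0,"az":0,"claw":1.5},{"tx":-0.213,"ty":-1.423,"tz":-0.05,"ax":0,"ay":0,"az":0,"claw":1.5},{"tx":-0.643,"ty":-1.287,"tz":-0.05,"ax":0,"ay":0,"az":0,"claw":1.5},{"tx":-1.009,"ty":-1.026,"tz":-0.05,"ax":0,"ay":0,"az":0,"claw":1.5}]'

```text
time_s: 4.03
tcp_pos: [0.6098, 0.0555, 0.2174]
ee_rot: [[-1.0, -0.0, 0.004], [-0.0, 1.0, 0.003], [-0.004, 0.003, -1.0]]
wrist_force: [1.3, 10.0, 3.0]
gripper_width: 0.199
gripper_force: 30.0
```

Emit:
drive_tool --rows '[{"tx":-1.277,"ty":-0.664,"tz":-0.05,"ax":0,"ay":0,"az":0,"claw":1.5},{"tx":-1.419,"ty":-0.237,"tz":-0.05,"ax":0,"ay":0,"az":0,"claw":1.5},{"tx":-1.423,"ty":0.213,"tz":-0.05,"ax":0,"ay":0,"az":0,"claw":1.5},{"tx":-1.288,"ty":0.643,"tz":-0.05,"ax":0,"ay":0,"az":0,"claw":1.5},{"tx":-1.026,"ty":1.009,"tz":-0.05,"ax":0,"ay":0,"az":0,"claw":1.5},{"tx":-0.664,"ty":1.277,"tz":-0.05,"ax":0,"ay":0,"az":0,"claw":1.5},{"tx":-0.237,"ty":1.419,"tz":-0.05,"ax":0,"ay":0,"az":0,"claw":1.5},{"tx":0.213,"ty":1.423,"tz":-0.05,"ax":0,"ay":0,"az":0,"claw":1.5},{"tx":0.643,"ty":1.287,"tz":-0.05,"ax":0,"ay":0,"az":0,"claw":1.5},{"tx":1.009,"ty":1.026,"tz":-0.05,"ax":0,"ay":0,"az":0,"claw":1.5}]'

```text
time_s: 4.87
tcp_pos: [0.6661, 0.1277, 0.2221]
ee_rot: [[-1.0, 0.002, 0.005], [0.002, 1.0, -0.001], [-0.005, -0.001, -1.0]]
wrist_force: [1.9, -3.4, 5.0]
gripper_width: 0.198
gripper_force: 30.0
```

Emit:
drive_tool --rows '[{"tx":1.277,"ty":0.664,"tz":-0.05,"ax":0,"ay":0,"az":0,"claw":1.5},{"tx":1.419,"ty":0.237,"tz":-0.05,"ax":0,"ay":0,"az":0,"claw":1.5},{"tx":1.423,"ty":-0.213,"tz":-0.05,"ax":0,"ay":0,"az":0,"claw":1.5},{"tx":1.288,"ty":-0.643,"tz":-0.05,"ax":0,"ay":0,"az":0,"claw":1.5},{"tx":1.026,"ty":-1.009,"tz":-0.05,"ax":0,"ay":0,"az":0,"claw":1.5},{"tx":0.664,"ty":-1.277,"tz":-0.05,"ax":0,"ay":0,"az":0,"claw":1.5},{"tx":0.237,"ty":-1.419,"tz":-0.05,"ax":0,"ay":0,"az":0,"claw":1.5},{"tx":-0.213,"ty":-1.423,"tz":-0.05,"ax":0,"ay":0,"az":0,"claw":1.5},{"tx":-0.643,"ty":-1.287,"tz":-0.05,"ax":0,"ay":0,"az":0,"claw":1.5},{"tx":-1.009,"ty":-1.026,"tz":-0.05,"ax":0,"ay":0,"az":0,"claw":1.5}]'

```text
time_s: 5.7
tcp_pos: [0.6093, 0.0558, 0.2273]
ee_rot: [[-1.0, -0.0, 0.004], [-0.0, 1.0, 0.004], [-0.004, 0.004, -1.0]]
wrist_force: [0.7, 8.8, 4.8]
gripper_width: 0.201
gripper_force: 30.0
```

Emit:
drive_tool --rows '[{"tx":-1.277,"ty":-0.664,"tz":-0.05,"ax":0,"ay":0,"az":0,"claw":1.5},{"tx":-1.419,"ty":-0.237,"tz":-0.05,"ax":0,"ay":0,"az":0,"claw":1.5},{"tx":-1.423,"ty":0.213,"tz":-0.05,"ax":0,"ay":0,"az":0,"claw":1.5},{"tx":-1.288,"ty":0.643,"tz":-0.05,"ax":0,"ay":0,"az":0,"claw":1.5},{"tx":-1.026,"ty":1.009,"tz":-0.05,"ax":0,"ay":0,"az":0,"claw":1.5},{"tx":-0.664,"ty":1.277,"tz":-0.05,"ax":0,"ay":0,"az":0,"claw":1.5},{"tx":-0.237,"ty":1.419,"tz":-0.05,"ax":0,"ay":0,"az":0,"claw":1.5},{"tx":0.213,"ty":1.423,"tz":-0.05,"ax":0,"ay":0,"az":0,"claw":1.5},{"tx":0.643,"ty":1.287,"tz":-0.05,"ax":0,"ay":0,"az":0,"claw":1.5},{"tx":1.009,"ty":1.026,"tz":-0.05,"ax":0,"ay":0,"az":0,"claw":1.5}]'

```text
time_s: 6.53
tcp_pos: [0.6659, 0.1278, 0.2321]
ee_rot: [[-1.0, 0.002, 0.005], [0.002, 1.0, -0.001], [-0.005, -0.001, -1.0]]
wrist_force: [3.0, -4.2, 5.7]
gripper_width: 0.199
gripper_force: 30.0
```

Emit:
drive_tool --rows '[{"tx":1.277,"ty":0.664,"tz":-0.05,"ax":0,"ay":0,"az":0,"claw":1.5},{"tx":1.419,"ty":0.237,"tz":-0.05,"ax":0,"ay":0,"az":0,"claw":1.5},{"tx":1.423,"ty":-0.213,"tz":-0.05,"ax":0,"ay":0,"az":0,"claw":1.5},{"tx":1.288,"ty":-0.643,"tz":-0.05,"ax":0,"ay":0,"az":0,"claw":1.5},{"tx":1.026,"ty":-1.009,"tz":-0.05,"ax":0,"ay":0,"az":0,"claw":1.5},{"tx":0.664,"ty":-1.277,"tz":-0.05,"ax":0,"ay":0,"az":0,"claw":1.5},{"tx":0.237,"ty":-1.419,"tz":-0.05,"ax":0,"ay":0,"az":0,"claw":1.5},{"tx":-0.213,"ty":-1.423,"tz":-0.05,"ax":0,"ay":0,"az":0,"claw":1.5},{"tx":-0.643,"ty":-1.287,"tz":-0.05,"ax":0,"ay":0,"az":0,"claw":1.5},{"tx":-1.009,"ty":-1.026,"tz":-0.05,"ax":0,"ay":0,"az":0,"claw":1.5}]'

```text
time_s: 7.37
tcp_pos: [0.6094, 0.0557, 0.2373]
ee_rot: [[-1.0, 0.0, 0.004], [0.0, 1.0, 0.004], [-0.004, 0.004, -1.0]]
wrist_force: [0.1, 9.0, 5.8]
gripper_width: 0.201
gripper_force: 30.0
```

Emit:
drive_tool --rows '[{"tx":-1.277,"ty":-0.664,"tz":-0.05,"ax":0,"ay":0,"az":0,"claw":1.5},{"tx":-1.419,"ty":-0.237,"tz":-0.05,"ax":0,"ay":0,"az":0,"claw":1.5},{"tx":-1.423,"ty":0.213,"tz":-0.05,"ax":0,"ay":0,"az":0,"claw":1.5},{"tx":-1.288,"ty":0.643,"tz":-0.05,"ax":0,"ay":0,"az":0,"claw":1.5},{"tx":-1.026,"ty":1.009,"tz":-0.05,"ax":0,"ay":0,"az":0,"claw":1.5},{"tx":-0.664,"ty":1.277,"tz":-0.05,"ax":0,"ay":0,"az":0,"claw":1.5},{"tx":-0.237,"ty":1.419,"tz":-0.05,"ax":0,"ay":0,"az":0,"claw":1.5},{"tx":0.213,"ty":1.423,"tz":-0.05,"ax":0,"ay":0,"az":0,"claw":1.5},{"tx":0.643,"ty":1.287,"tz":-0.05,"ax":0,"ay":0,"az":0,"claw":1.5},{"tx":1.009,"ty":1.026,"tz":-0.05,"ax":0,"ay":0,"az":0,"claw":1.5}]'

```text
time_s: 8.2
tcp_pos: [0.6659, 0.1279, 0.2421]
ee_rot: [[-1.0, 0.002, 0.005], [0.002, 1.0, -0.001], [-0.005, -0.001, -1.0]]
wrist_force: [2.4, -3.8, 5.1]
gripper_width: 0.199
gripper_force: 30.0
```

Emit:
drive_tool --rows '[{"tx":1.277,"ty":0.664,"tz":-0.05,"ax":0,"ay":0,"az":0,"claw":1.5},{"tx":1.419,"ty":0.237,"tz":-0.05,"ax":0,"ay":0,"az":0,"claw":1.5},{"tx":1.423,"ty":-0.213,"tz":-0.05,"ax":0,"ay":0,"az":0,"claw":1.5},{"tx":1.288,"ty":-0.643,"tz":-0.05,"ax":0,"ay":0,"az":0,"claw":1.5},{"tx":1.026,"ty":-1.009,"tz":-0.05,"ax":0,"ay":0,"az":0,"claw":1.5},{"tx":0.664,"ty":-1.277,"tz":-0.05,"ax":0,"ay":0,"az":0,"claw":1.5},{"tx":0.237,"ty":-1.419,"tz":-0.05,"ax":0,"ay":0,"az":0,"claw":1.5},{"tx":-0.213,"ty":-1.423,"tz":-0.05,"ax":0,"ay":0,"az":0,"claw":1.5},{"tx":0,"ty":0,"tz":0,"ax":0,"ay":0,"az":0,"claw":1.5}]'

```text
time_s: 8.95
tcp_pos: [0.5926, 0.0766, 0.2464]
ee_rot: [[-1.0, 0.002, 0.002], [0.002, 1.0, 0.001], [-0.002, 0.001, -1.0]]
wrist_force: [-1.7, -0.7, 7.9]
gripper_width: 0.196
gripper_force: 30.0
```

Lifted at least 34 mm with no slip. Release, rise, go over the knob and turn by 2.99 rad.

Emit:
drive_tool --rows '[{"tx":0,"ty":0,"tz":0,"ax":0,"ay":0,"az":0,"claw":5},{"tx":0,"ty":0,"tz":0,"ax":0,"ay":0,"az":0,"claw":5},{"tx":0,"ty":0,"tz":0,"ax":0,"ay":0,"az":0,"claw":5},{"tx":0,"ty":0,"tz":-4,"ax":0,"ay":0,"az":0,"claw":5},{"tx":0,"ty":0,"tz":-4,"ax":0,"ay":0,"az":0,"claw":5},{"tx":0,"ty":0,"tz":-2.5,"ax":0,"ay":0,"az":0,"claw":5},{"tx":-1.5,"ty":-3.8,"tz":0,"ax":0,"ay":0,"az":0,"claw":5},{"tx":-1.5,"ty":-3.9,"tz":0,"ax":0,"ay":0,"az":0,"claw":5},{"tx":0,"ty":0,"tz":0,"ax":0,"ay":0,"az":-0.12,"claw":5},{"tx":0,"ty":0,"tz":0,"ax":0,"ay":0,"az":-0.12,"claw":5}]'

```text
time_s: 9.78
tcp_pos: [0.6228, -0.0013, 0.3478]
ee_rot: [[-0.971, -0.239, -0.003], [-0.239, 0.971, -0.0], [0.003, 0.001, -1.0]]
wrist_force: [-0.9, -0.2, -0.2]
gripper_width: 0.578
gripper_force: 0.0
```

Emit:
drive_tool --rows '[{"tx":0,"ty":0,"tz":0,"ax":0,"ay":0,"az":-0.12,"claw":5},{"tx":0,"ty":0,"tz":0,"ax":0,"ay":0,"az":-0.12,"claw":5},{"tx":0,"ty":0,"tz":0,"ax":0,"ay":0,"az":-0.12,"claw":5},{"tx":0,"ty":0,"tz":0,"ax":0,"ay":0,"az":-0.12,"claw":5},{"tx":0,"ty":0,"tz":0,"ax":0,"ay":0,"az":-0.12,"claw":5},{"tx":0,"ty":0,"tz":0,"ax":0,"ay":0,"az":-0.12,"claw":5},{"tx":0,"ty":0,"tz":0,"ax":0,"ay":0,"az":-0.12,"claw":5},{"tx":0,"ty":0,"tz":0,"ax":0,"ay":0,"az":-0.12,"claw":5},{"tx":0,"ty":0,"tz":0,"ax":0,"ay":0,"az":-0.12,"claw":5},{"tx":0,"ty":0,"tz":0,"ax":0,"ay":0,"az":-0.12,"claw":5}]'

```text
time_s: 10.62
tcp_pos: [0.6223, 0.0008, 0.3483]
ee_rot: [[-0.126, -0.992, -0.002], [-0.992, 0.126, -0.0], [0.0, 0.002, -1.0]]
wrist_force: [0.4, -1.2, -0.7]
gripper_width: 0.576
gripper_force: 0.0
```

Emit:
drive_tool --rows '[{"tx":0,"ty":0,"tz":0,"ax":0,"ay":0,"az":-0.12,"claw":5},{"tx":0,"ty":0,"tz":0,"ax":0,"ay":0,"az":-0.12,"claw":5},{"tx":0,"ty":0,"tz":0,"ax":0,"ay":0,"az":-0.12,"claw":5},{"tx":0,"ty":0,"tz":0,"ax":0,"ay":0,"az":-0.12,"claw":5},{"tx":0,"ty":0,"tz":0,"ax":0,"ay":0,"az":-0.12,"claw":5},{"tx":0,"ty":0,"tz":0,"ax":0,"ay":0,"az":-0.12,"claw":5},{"tx":0,"ty":0,"tz":0,"ax":0,"ay":0,"az":-0.12,"claw":5},{"tx":0,"ty":0,"tz":0,"ax":0,"ay":0,"az":-0.12,"claw":5},{"tx":0,"ty":0,"tz":0,"ax":0,"ay":0,"az":-0.12,"claw":5},{"tx":0,"ty":0,"tz":0,"ax":0,"ay":0,"az":-0.12,"claw":5}]'

```text
time_s: 11.45
tcp_pos: [0.6223, 0.0008, 0.3483]
ee_rot: [[0.879, -0.476, -0.002], [-0.476, -0.879, -0.0], [-0.002, 0.001, -1.0]]
wrist_force: [-0.3, 0.7, -0.3]
gripper_width: 0.571
gripper_force: 0.0
```

Emit:
drive_tool --rows '[{"tx":0,"ty":0,"tz":0,"ax":0,"ay":0,"az":-0.11,"claw":5},{"tx":0,"ty":0,"tz":0,"ax":0,"ay":0,"az":-0.12,"claw":5},{"tx":0,"ty":0,"tz":0,"ax":0,"ay":0,"az":-0.12,"claw":5},{"tx":0,"ty":0,"tz":0,"ax":0,"ay":0,"az":0,"claw":5},{"tx":0,"ty":0,"tz":0,"ax":0,"ay":0,"az":0,"claw":5}]'

```text
time_s: 11.87
tcp_pos: [0.6224, 0.0007, 0.3486]
ee_rot: [[0.988, -0.155, -0.002], [-0.155, -0.988, -0.0], [-0.002, 0.0, -1.0]]
wrist_force: [-0.5, 0.3, 0.3]
gripper_width: 0.575
gripper_force: 0.0
```

Run:
```python
from h import *
s=sense(); print(np.round(s['joints'],1),np.round(s['ee_rot'],4),s['tcp_pos'],s['time_s'])
p,d=snap('top','t2'); S=cloud('side',snap('side','s2')[1])
P=cloud('top',d);Q=P[150:215,180:250].reshape(-1,3);m=(np.hypot(Q[:,0]-.637,Q[:,1]-.091)<.085)&(Q[:,2]>.12)&(Q[:,2]<.15)&(Q[:,0]<.6);print(np.median(Q[m],0),m.sum())
Q=S[130:220,270:360].reshape(-1,3)
m=(np.hypot(Q[:,0]-.622,Q[:,1])<.02)&(Q[:,2]>.18)&(Q[:,2]<.26);print('knob side',m.sum(),Q[m].mean(0))
```

```text
[ 14.9  18.8  13.4  -0.  -84.6  66.1] [[ 9.879e-01 -1.551e-01 -1.700e-03]
 [-1.551e-01 -9.879e-01 -1.000e-04]
 [-1.700e-03  4.000e-04 -1.000e+00]] [0.62242846 0.00072304 0.34862865] 11.8667
[0.58108809 0.0873962  0.13949473] 660
knob side 101 [ 0.61958749 -0.00497412  0.21803594]
```

Lid top at 0.139, so the lift is about 35 mm. Descend on the knob and grip.

Emit:
drive_tool --rows '[{"tx":0,"ty":0.1,"tz":3.5,"ax":0,"ay":0,"az":0,"claw":5},{"tx":0,"ty":0,"tz":3.5,"ax":0,"ay":0,"az":0,"claw":5},{"tx":0,"ty":0,"tz":3.5,"ax":0,"ay":0,"az":0,"claw":5},{"tx":0,"ty":0,"tz":2.6,"ax":0,"ay":0,"az":0,"claw":5},{"tx":0,"ty":0,"tz":0,"ax":0,"ay":0,"az":0,"claw":1.3},{"tx":0,"ty":0,"tz":0,"ax":0,"ay":0,"az":0,"claw":1.3},{"tx":0,"ty":0,"tz":0,"ax":0,"ay":0,"az":0,"claw":1.3},{"tx":0,"ty":0,"tz":0,"ax":0,"ay":0,"az":0,"claw":1.3},{"tx":0,"ty":0,"tz":0,"ax":0,"ay":0,"az":0,"claw":1.3},{"tx":0,"ty":0,"tz":0,"ax":0,"ay":0,"az":0,"claw":1.3}]'

```text
time_s: 12.8
tcp_pos: [0.6232, -0.0002, 0.2203]
ee_rot: [[0.988, -0.152, 0.003], [-0.152, -0.988, 0.001], [0.003, -0.001, -1.0]]
wrist_force: [-0.0, 3.8, 1.2]
gripper_width: 0.21
gripper_force: 2.6
```

Emit:
drive_tool --rows '[{"tx":-1.469,"ty":-0.044,"tz":0,"ax":0,"ay":0,"az":0.06,"claw":1.3},{"tx":-1.469,"ty":-0.044,"tz":0,"ax":0,"ay":0,"az":0.06,"claw":1.3},{"tx":-1.469,"ty":-0.044,"tz":0,"ax":0,"ay":0,"az":0.06,"claw":1.3},{"tx":-1.469,"ty":-0.044,"tz":0,"ax":0,"ay":0,"az":0.06,"claw":1.3}]'

```text
time_s: 13.13
tcp_pos: [0.5673, 0.0163, 0.2199]
ee_rot: [[0.923, -0.386, 0.006], [-0.386, -0.923, 0.002], [0.005, -0.004, -1.0]]
wrist_force: [3.7, 3.4, -0.8]
gripper_width: 0.187
gripper_force: 29.8
```

Smooth and low force; the arc continues.

Emit:
drive_tool --rows '[{"tx":-2.44,"ty":-0.12,"tz":0,"ax":0,"ay":0,"az":0.1,"claw":1.3},{"tx":-2.44,"ty":-0.12,"tz":0,"ax":0,"ay":0,"az":0.1,"claw":1.3},{"tx":-2.44,"ty":-0.12,"tz":0,"ax":0,"ay":0,"az":0.1,"claw":1.3},{"tx":-2.44,"ty":-0.12,"tz":0,"ax":0,"ay":0,"az":0.1,"claw":1.3},{"tx":-2.44,"ty":-0.12,"tz":0,"ax":0,"ay":0,"az":0.1,"claw":1.3},{"tx":-2.44,"ty":-0.12,"tz":0,"ax":0,"ay":0,"az":0.1,"claw":1.3},{"tx":-2.44,"ty":-0.12,"tz":0,"ax":0,"ay":0,"az":0.1,"claw":1.3},{"tx":-2.44,"ty":-0.12,"tz":0,"ax":0,"ay":0,"az":0.1,"claw":1.3}]'

```text
time_s: 13.8
tcp_pos: [0.4338, 0.1528, 0.22]
ee_rot: [[0.365, -0.931, 0.007], [-0.931, -0.365, 0.004], [-0.001, -0.008, -1.0]]
wrist_force: [10.0, 0.8, -7.0]
gripper_width: 0.191
gripper_force: 30.2
```

Emit:
drive_tool --rows '[{"tx":-2.44,"ty":-0.12,"tz":0,"ax":0,"ay":0,"az":0.1,"claw":1.3},{"tx":-2.44,"ty":-0.12,"tz":0,"ax":0,"ay":0,"az":0.1,"claw":1.3},{"tx":-2.44,"ty":-0.12,"tz":0,"ax":0,"ay":0,"az":0.1,"claw":1.3},{"tx":-2.44,"ty":-0.12,"tz":0,"ax":0,"ay":0,"az":0.1,"claw":1.3}]'

```text
time_s: 14.13
tcp_pos: [0.4168, 0.2479, 0.22]
ee_rot: [[-0.026, -1.0, 0.006], [-1.0, 0.026, 0.002], [-0.002, -0.006, -1.0]]
wrist_force: [14.0, -3.4, -6.7]
gripper_width: 0.184
gripper_force: 30.2
```

Run:
```python
from h import *
s=sense(); g=np.array(s['tcp_pos']);v=g[:2]-[.659,.239];print(np.hypot(*v),np.arctan2(v[1],v[0]),np.round(s['joints'],1),s['wrist_force'],np.round(s['ee_rot'],3))
```

```text
0.24239101614599137 3.10467335898499 [ 50.1   8.2 -19.1   0.2 -62.3 -51.7] [13.96713245 -3.3727154  -6.66262568] [[-0.026 -1.     0.006]
 [-1.     0.026  0.002]
 [-0.002 -0.006 -1.   ]]
```

Emit:
drive_tool --rows '[{"tx":-2.4,"ty":-0.22,"tz":0,"ax":0,"ay":0,"az":0.1,"claw":1.3},{"tx":-2.4,"ty":-0.22,"tz":0,"ax":0,"ay":0,"az":0.1,"claw":1.3},{"tx":-2.4,"ty":-0.14,"tz":0,"ax":0,"ay":0,"az":0.1,"claw":1.3},{"tx":-2.4,"ty":-0.13,"tz":0,"ax":0,"ay":0,"az":0.1,"claw":1.3},{"tx":-2.4,"ty":-0.13,"tz":0,"ax":0,"ay":0,"az":0.1,"claw":1.3},{"tx":-2.4,"ty":-0.13,"tz":0,"ax":0,"ay":0,"az":0.1,"claw":1.3},{"tx":0,"ty":0,"tz":0,"ax":0,"ay":0,"az":0,"claw":1.3}]'

```text
time_s: 14.72
tcp_pos: [0.4644, 0.3876, 0.22]
ee_rot: [[-0.584, -0.812, 0.005], [-0.812, 0.584, 0.009], [-0.01, 0.001, -1.0]]
wrist_force: [-4.4, 5.7, 4.0]
gripper_width: 0.181
gripper_force: 29.6
```

Emit:
drive_tool --rows '[{"tx":0,"ty":0,"tz":0,"ax":0,"ay":0,"az":0,"claw":5},{"tx":0,"ty":0,"tz":0,"ax":0,"ay":0,"az":0,"claw":5},{"tx":0,"ty":0,"tz":0,"ax":0,"ay":0,"az":0,"claw":5},{"tx":0,"ty":0,"tz":-4,"ax":0,"ay":0,"az":0,"claw":5},{"tx":0,"ty":0,"tz":-4,"ax":0,"ay":0,"az":0,"claw":5},{"tx":0,"ty":0,"tz":-4,"ax":0,"ay":0,"az":0,"claw":5},{"tx":0,"ty":0,"tz":0,"ax":0,"ay":0,"az":0,"claw":5}]'

```text
time_s: 15.3
tcp_pos: [0.4654, 0.3818, 0.3489]
ee_rot: [[-0.583, -0.813, 0.014], [-0.813, 0.583, 0.011], [-0.017, -0.005, -1.0]]
wrist_force: [0.5, 0.7, 2.3]
gripper_width: 0.551
gripper_force: 0.0
```

```bash
cat >> h.py <<'E'
def caps(f):
    p,d=snap('top',f); P=cloud('top',d); hsv=cv2.cvtColor(p,cv2.COLOR_RGB2HSV)
    m=((hsv[...,0]<8)|(hsv[...,0]>172))&(hsv[...,1]>130)&(hsv[...,2]>60)
    n,l,s,c=cv2.connectedComponentsWithStats(m.astype('u1'))
    for i in range(1,n):
        if s[i,4]<20: continue
        k=l==i; Q=P[k]; zt=np.percentile(Q[:,2],75); T=Q[Q[:,2]>zt-.006]
        (x,y),r=cv2.minEnclosingCircle(T[:,:2].astype('f4')*1000)
        if y<300 and x>250: print('px',c[i].round(1),s[i,4],'z',zt.round(4),'mean',(T[:,:2].mean(0)*1000).round(1),'circ',round(x,1),round(y,1),'r',round(r,1))
    return p,d
E
python3 - <<'E'
from h import *
p,d=caps('t3'); cv2.imwrite('pics/t3c.png',cv2.resize(p[110:250,130:330,::-1],None,fx=4,fy=4,interpolation=cv2.INTER_CUBIC))
E
```

```text
px [155.1  99.6] 205 z 0.1156 mean [851.9 280.9] circ 600.3 68.5 r 367.2
px [102.4 102.4] 215 z 0.1151 mean [843.7 427.4] circ 596.9 142.9 r 415.2
px [119.7 108. ] 102 z 0.1154 mean [825.5 377. ] circ 576.8 120.0 r 384.7
px [296.7 150.3] 76 z 0.0144 mean [ 723.8 -117.1] circ 528.4 -137.1 r 216.8
px [231.1 161.3] 148 z 0.0914 mean [675.1  66.5] circ 503.0 -40.2 r 224.8
px [241.  176.9] 94 z 0.0912 mean [631.6  38.8] circ 631.7 38.9 r 15.7
px [203.  184.5] 158 z 0.0913 mean [612.1 145.9] circ 611.9 145.2 r 20.0
```

View pics/t3c.png

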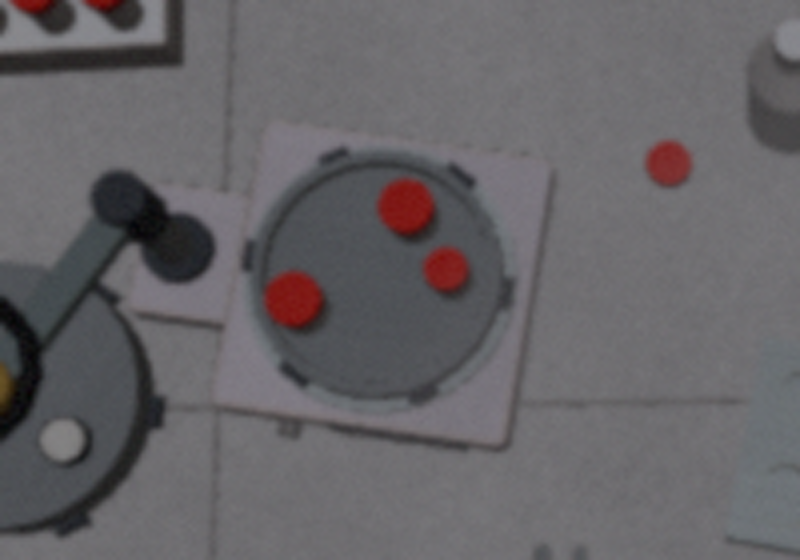

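Three vials: wide at crop (405,207) and (293,300), narrow at (446,268). Pan otherwise clear, lid well aside. Nest centres next, measured from the depth openings.

Run:
```python
from h import *
ds=np.stack([np.load('pics/%s.npy'%f) for f in('top0','t1','t2','t3')]+[snap('top','t4')[1] for _ in range(4)])
d=np.median(ds,0);P=cloud('top',d);c=np.array([.4976,-.2774]);X=np.array([.979,-.2016]);Y=np.array([.2016,.979])
o=-np.array(camera_params('top')['R']).T@np.array(camera_params('top')['t'])
k=((.03-o[2])/(P[...,2]-o[2]))[...,None]; H=o+(P-o)*k   # ray at z=.03
out=[]
for j,(a,n) in enumerate((a,n) for a in(-1,1) for n in(-1,0,1)):
    q=c+a*.037*X+n*.072*Y; r=np.hypot(H[...,0]-q[0],H[...,1]-q[1])<.028
    w=np.clip((.0295-P[...,2])/.009,0,1)*r; w[w<.25]=0
    m=np.array([(w*H[...,0]).sum(),(w*H[...,1]).sum()])/w.sum(); print('wide' if a<0 else 'narrow',n+1,q.round(4),m.round(4),'area dia',(2*np.sqrt((w>.5).sum()/np.pi)*2.6).round(1)); out.append(m-q)
print(np.mean(out,0))
s=sense();print(np.round(s['tcp_pos'],4),np.round(s['joints'],1))
```

```text
wide 0 [ 0.4469 -0.3404] [ 0.4468 -0.3402] area dia 38.5
wide 1 [ 0.4614 -0.2699] [ 0.4611 -0.2699] area dia 37.9
wide 2 [ 0.4759 -0.1995] [ 0.4753 -0.1995] area dia 38.1
narrow 0 [ 0.5193 -0.3553] [ 0.519  -0.3549] area dia 30.9
narrow 1 [ 0.5338 -0.2849] [ 0.5335 -0.2843] area dia 30.3
narrow 2 [ 0.5483 -0.2144] [ 0.5479 -0.2141] area dia 31.0
[-0.00033776  0.00025487]
[0.4619 0.38   0.337 ] [ 54.9  16.4   8.4  -0.  -82.1 -90.6]
```

Nests agree with the rack's pose within 0.5 mm. Go above the first wide vial, closing across the gap to its neighbour.

Emit:
drive_tool --rows '[{"tx":0,"ty":0,"tz":0,"ax":0,"ay":0,"az":0.096,"claw":5.6},{"tx":0,"ty":0,"tz":0,"ax":0,"ay":0,"az":0.096,"claw":5.6},{"tx":0,"ty":0,"tz":0,"ax":0,"ay":0,"az":0.096,"claw":5.6},{"tx":0,"ty":0,"tz":0,"ax":0,"ay":0,"az":0.096,"claw":5.6},{"tx":-0.12,"ty":-3.79,"tz":0,"ax":0,"ay":0,"az":0,"claw":5.6},{"tx":-0.12,"ty":-3.79,"tz":0,"ax":0,"ay":0,"az":0,"claw":5.6},{"tx":-0.12,"ty":-3.79,"tz":0,"ax":0,"ay":0,"az":0,"claw":5.6},{"tx":-0.12,"ty":-3.79,"tz":0,"ax":0,"ay":0,"az":0,"claw":5.6},{"tx":-0.12,"ty":-3.79,"tz":0,"ax":0,"ay":0,"az":0,"claw":5.6},{"tx":-0.12,"ty":-3.79,"tz":0,"ax":0,"ay":0,"az":0,"claw":5.6}]'

```text
time_s: 16.38
tcp_pos: [0.5904, 0.1906, 0.3368]
ee_rot: [[-0.845, -0.535, -0.003], [-0.535, 0.845, -0.002], [0.003, 0.0, -1.0]]
wrist_force: [0.5, 0.2, -0.0]
gripper_width: 0.638
gripper_force: 0.0
```

Emit:
drive_tool --rows '[{"tx":-0.12,"ty":-3.79,"tz":0,"ax":0,"ay":0,"az":0,"claw":5.6},{"tx":-0.12,"ty":-3.79,"tz":0,"ax":0,"ay":0,"az":0,"claw":5.6},{"tx":-0.12,"ty":-3.79,"tz":0,"ax":0,"ay":0,"az":0,"claw":5.6},{"tx":-0.12,"ty":-3.79,"tz":0,"ax":0,"ay":0,"az":0,"claw":5.6},{"tx":0,"ty":0,"tz":0,"ax":0,"ay":0,"az":0,"claw":5.6},{"tx":0,"ty":0,"tz":0,"ax":0,"ay":0,"az":0,"claw":5.6}]'

```text
time_s: 16.88
tcp_pos: [0.6757, 0.0649, 0.3355]
ee_rot: [[-0.847, -0.532, -0.005], [-0.532, 0.847, -0.001], [0.005, 0.001, -1.0]]
wrist_force: [0.4, -0.5, 0.4]
gripper_width: 0.643
gripper_force: 0.0
```

```bash
cat >> h.py <<'E'
def to(x,y,z=None):
    s=sense();R=np.array(s['ee_rot']);g=np.array(s['tcp_pos'])
    print(s['time_s'],'tcp',g.round(4),'yang',np.degrees(np.arctan2(R[1,1],R[0,1])).round(1),'tilt',R[:,2].round(4),'shift cm',(R.T@(np.array([x,y,g[2] if z is None else z])-g)*100).round(2),'w',round(s['gripper_width'],3),'j6',round(s['joints'][5]))
E
python3 - <<'E'
from h import *
caps('t5'); to(.6751,.0665)
E
```

```text
px [296.7 150.4] 77 z 0.0157 mean [ 728.9 -116.5] circ 728.7 -116.1 r 15.1
px [231.1 161.4] 150 z 0.092 mean [675.2  66.7] circ 503.0 -40.2 r 224.7
px [241.  176.9] 94 z 0.0914 mean [627.8  36.5] circ 479.0 -57.8 r 195.1
px [202.9 184.5] 159 z 0.0909 mean [609.3 143.5] circ 468.6 -0.0 r 223.2
16.9333 tcp [0.6752 0.0662 0.3363] yang 122.3 tilt [-3.7e-03 -9.0e-04 -1.0e+00] shift cm [-0.01  0.03 -0.  ] w 0.645 j6 -77
```

Emit:
drive_tool --rows '[{"tx":0,"ty":0,"tz":4,"ax":0,"ay":0,"az":0,"claw":5.6},{"tx":0,"ty":0,"tz":4,"ax":0,"ay":0,"az":0,"claw":5.6},{"tx":0,"ty":0,"tz":4,"ax":0,"ay":0,"az":0,"claw":5.6},{"tx":0,"ty":0,"tz":4,"ax":0,"ay":0,"az":0,"claw":5.6},{"tx":0,"ty":0,"tz":4,"ax":0,"ay":0,"az":0,"claw":5.6},{"tx":0,"ty":0,"tz":3,"ax":0,"ay":0,"az":0,"claw":5.6},{"tx":0,"ty":0,"tz":2.3,"ax":0,"ay":0,"az":0,"claw":5.6},{"tx":0,"ty":0,"tz":1.5,"ax":0,"ay":0,"az":0,"claw":5.6},{"tx":0,"ty":0,"tz":0,"ax":0,"ay":0,"az":0,"claw":5.6},{"tx":0,"ty":0,"tz":0,"ax":0,"ay":0,"az":0,"claw":5.6}]'

```text
time_s: 17.77
tcp_pos: [0.6745, 0.0681, 0.07]
ee_rot: [[-0.844, -0.537, -0.002], [-0.537, 0.844, -0.001], [0.002, 0.0, -1.0]]
wrist_force: [0.2, 0.8, 0.6]
gripper_width: 0.647
gripper_force: 0.0
```

Run:
```python
from h import *
to(.6751,.0665,.068); s=sense(); print(s['wrist_force'])
for u,v in((241,176.9),(203,184.5),(231.1,161.4)): print(at('top',u,v,.09).round(4),at('top',u,v-.5,.09).round(4))
```

```text
17.7667 tcp [0.6745 0.0681 0.07  ] yang 122.5 tilt [-0.002 -0.001 -1.   ] shift cm [ 0.03 -0.17  0.2 ] w 0.647 j6 -77
[0.16460216 0.79141304 0.56946882]
[0.6314 0.0386 0.09  ] [0.6328 0.0386 0.09  ]
[0.6108 0.1449 0.09  ] [0.6122 0.1449 0.09  ]
[0.6768 0.0673 0.09  ] [0.6783 0.0673 0.09  ]
```

Emit:
drive_tool --rows '[{"tx":0,"ty":-0.1,"tz":0.2,"ax":0,"ay":0,"az":0,"claw":3.5},{"tx":0,"ty":0,"tz":0,"ax":0,"ay":0,"az":0,"claw":3.5},{"tx":0,"ty":0,"tz":0,"ax":0,"ay":0,"az":0,"claw":3.5},{"tx":0,"ty":0,"tz":0,"ax":0,"ay":0,"az":0,"claw":3.5},{"tx":0,"ty":0,"tz":0,"ax":0,"ay":0,"az":0,"claw":3.5},{"tx":0,"ty":0,"tz":0,"ax":0,"ay":0,"az":0,"claw":3.5}]'

```text
time_s: 18.27
tcp_pos: [0.6765, 0.0665, 0.07]
ee_rot: [[-0.845, -0.535, 0.002], [-0.535, 0.845, 0.001], [-0.002, -0.001, -1.0]]
wrist_force: [-1.0, 1.6, 5.1]
gripper_width: 0.45
gripper_force: 30.0
```

Run:
```python
from h import *
to(.4755,-.1993,.19)
```

```text
18.2667 tcp [0.6765 0.0665 0.07  ] yang 122.4 tilt [ 2.e-03  6.e-04 -1.e+00] shift cm [ 31.18 -11.7  -12.06] w 0.45 j6 -77
```

Emit:
drive_tool --rows '[{"tx":0,"ty":0,"tz":-2,"ax":0,"ay":0,"az":0,"claw":3.5},{"tx":0,"ty":0,"tz":-4,"ax":0,"ay":0,"az":0,"claw":3.5},{"tx":0,"ty":0,"tz":-4,"ax":0,"ay":0,"az":0,"claw":3.5},{"tx":0,"ty":0,"tz":-2,"ax":0,"ay":0,"az":0,"claw":3.5},{"tx":3.47,"ty":-1.3,"tz":0,"ax":0,"ay":0,"az":0,"claw":3.5},{"tx":3.47,"ty":-1.3,"tz":0,"ax":0,"ay":0,"az":0,"claw":3.5},{"tx":3.47,"ty":-1.3,"tz":0,"ax":0,"ay":0,"az":0,"claw":3.5},{"tx":3.47,"ty":-1.3,"tz":0,"ax":0,"ay":0,"az":0,"claw":3.5},{"tx":3.47,"ty":-1.3,"tz":0,"ax":0,"ay":0,"az":0,"claw":3.5},{"tx":3.47,"ty":-1.3,"tz":0,"ax":0,"ay":0,"az":0,"claw":3.5}]'

```text
time_s: 19.1
tcp_pos: [0.5402, -0.1123, 0.1884]
ee_rot: [[-0.845, -0.535, -0.0], [-0.535, 0.845, 0.0], [0.0, 0.0, -1.0]]
wrist_force: [0.2, -1.5, -0.8]
gripper_width: 0.449
gripper_force: 30.0
```

Emit:
drive_tool --rows '[{"tx":3.47,"ty":-1.3,"tz":0,"ax":0,"ay":0,"az":0,"claw":3.5},{"tx":3.47,"ty":-1.3,"tz":0,"ax":0,"ay":0,"az":0,"claw":3.5},{"tx":3.47,"ty":-1.3,"tz":0,"ax":0,"ay":0,"az":0,"claw":3.5},{"tx":0,"ty":0,"tz":4,"ax":0,"ay":0,"az":0,"claw":3.5},{"tx":0,"ty":0,"tz":4,"ax":0,"ay":0,"az":0,"claw":3.5},{"tx":0,"ty":0,"tz":1,"ax":0,"ay":0,"az":0,"claw":3.5},{"tx":0,"ty":0,"tz":0,"ax":0,"ay":0,"az":0,"claw":3.5},{"tx":0,"ty":0,"tz":0,"ax":0,"ay":0,"az":0,"claw":3.5}]'

```text
time_s: 19.77
tcp_pos: [0.4756, -0.1999, 0.0992]
ee_rot: [[-0.844, -0.536, 0.0], [-0.536, 0.844, -0.001], [0.0, -0.001, -1.0]]
wrist_force: [0.1, 0.3, 0.4]
gripper_width: 0.45
gripper_force: 30.0
```

Run:
```python
from h import *
to(.4755,-.1993,.042); print(sense()['wrist_force'])
p,d=caps('t6')
```

```text
19.7667 tcp [ 0.4756 -0.1999  0.0992] yang 122.4 tilt [ 0.e+00 -9.e-04 -1.e+00] shift cm [-0.03  0.06  5.72] w 0.45 j6 -53
[0.115791   0.28845281 0.41210584]
px [155.1  99.6] 205 z 0.1155 mean [855.3 283.3] circ 855.5 286.3 r 36.1
px [85.  96.6] 103 z 0.1158 mean [860.9 476.8] circ 593.9 169.6 r 433.1
px [102.4 102.4] 217 z 0.1153 mean [846.3 430.1] circ 598.3 142.9 r 416.1
px [296.7 150.4] 76 z 0.0147 mean [ 729.7 -116.6] circ 729.3 -116.9 r 15.2
px [241.  176.9] 94 z 0.0915 mean [627.8  36.7] circ 479.2 -57.7 r 195.3
px [202.9 184.5] 159 z 0.0912 mean [609.3 143.7] circ 470.2 -1.2 r 223.5
```

Emit:
drive_tool --rows '[{"tx":0.07,"ty":0.06,"tz":2,"ax":0,"ay":0,"az":0,"claw":3.5},{"tx":0,"ty":0,"tz":1.6,"ax":0,"ay":0,"az":0,"claw":3.5},{"tx":0,"ty":0,"tz":0.7,"ax":0,"ay":0,"az":0,"claw":3.5},{"tx":0,"ty":0,"tz":0.5,"ax":0,"ay":0,"az":0,"claw":3.5},{"tx":0,"ty":0,"tz":0.4,"ax":0,"ay":0,"az":0,"claw":3.5},{"tx":0,"ty":0,"tz":0,"ax":0,"ay":0,"az":0,"claw":3.5},{"tx":0,"ty":0,"tz":0,"ax":0,"ay":0,"az":0,"claw":3.5}]'

```text
time_s: 20.4
tcp_pos: [0.4746, -0.1997, 0.0473]
ee_rot: [[-0.844, -0.536, 0.002], [-0.536, 0.844, -0.0], [-0.001, -0.001, -1.0]]
wrist_force: [0.0, -0.7, 0.9]
gripper_width: 0.449
gripper_force: 30.0
```

Foot is 5 mm below the rack top with no force, so it is in the nest. Lower further and release.

Emit:
drive_tool --rows '[{"tx":0,"ty":0,"tz":0.3,"ax":0,"ay":0,"az":0,"claw":3.5},{"tx":0,"ty":0,"tz":0.2,"ax":0,"ay":0,"az":0,"claw":3.5},{"tx":0,"ty":0,"tz":0,"ax":0,"ay":0,"az":0,"claw":3.5},{"tx":0,"ty":0,"tz":0,"ax":0,"ay":0,"az":0,"claw":5.2},{"tx":0,"ty":0,"tz":0,"ax":0,"ay":0,"az":0,"claw":5.2},{"tx":0,"ty":0,"tz":0,"ax":0,"ay":0,"az":0,"claw":5.2},{"tx":0,"ty":0,"tz":-4,"ax":0,"ay":0,"az":0,"claw":5.2},{"tx":0,"ty":0,"tz":-4,"ax":0,"ay":0,"az":0,"claw":5.2},{"tx":0,"ty":0,"tz":-4,"ax":0,"ay":0,"az":0,"claw":5.2},{"tx":0,"ty":0,"tz":-3,"ax":0,"ay":0,"az":0,"claw":5.2}]'

```text
time_s: 21.23
tcp_pos: [0.4745, -0.1999, 0.195]
ee_rot: [[-0.844, -0.536, 0.003], [-0.536, 0.844, -0.001], [-0.002, -0.003, -1.0]]
wrist_force: [1.2, -0.2, -0.1]
gripper_width: 0.597
gripper_force: 0.0
```

Run:
```python
from h import *
p,d=caps('t7'); to(.6314,.0386)
```

```text
px [155.  93.] 98 z 0.1159 mean [875.1 285. ] circ 875.4 286.2 r 17.1
px [102.4 102.4] 214 z 0.1155 mean [839.9 423.6] circ 596.2 142.2 r 414.2
px [155.3 105.9] 106 z 0.1145 mean [836. 282.] circ 836.2 282.8 r 16.7
px [119.7 107.9] 101 z 0.1155 mean [825.6 376.6] circ 576.6 119.8 r 384.5
px [296.7 150.4] 77 z 0.0157 mean [ 723.2 -116.9] circ 528.0 -135.6 r 216.6
px [241.1 175.6] 67 z 0.092 mean [630.   34.6] circ 586.3 6.5 r 70.6
px [202.9 184.5] 160 z 0.0909 mean [611.4 145.7] circ 611.4 146.4 r 20.2
21.2833 tcp [ 0.4778 -0.201   0.2009] yang 122.5 tilt [ 0.0142 -0.0045 -0.9999] shift cm [-25.82  11.97   0.11] w 0.598 j6 -53
```

Emit:
drive_tool --rows '[{"tx":-3.23,"ty":1.5,"tz":0,"ax":0,"ay":0,"az":0,"claw":5.2},{"tx":-3.23,"ty":1.5,"tz":0,"ax":0,"ay":0,"az":0,"claw":5.2},{"tx":-3.23,"ty":1.5,"tz":0,"ax":0,"ay":0,"az":0,"claw":5.2},{"tx":-3.23,"ty":1.5,"tz":0,"ax":0,"ay":0,"az":0,"claw":5.2},{"tx":-3.23,"ty":1.5,"tz":0,"ax":0,"ay":0,"az":0,"claw":5.2},{"tx":-3.23,"ty":1.5,"tz":0,"ax":0,"ay":0,"az":0,"claw":5.2},{"tx":-3.23,"ty":1.5,"tz":0,"ax":0,"ay":0,"az":0,"claw":5.2},{"tx":-3.23,"ty":1.5,"tz":0,"ax":0,"ay":0,"az":0,"claw":5.2},{"tx":0,"ty":0,"tz":0,"ax":0,"ay":0,"az":0,"claw":5.2},{"tx":0,"ty":0,"tz":0,"ax":0,"ay":0,"az":0,"claw":5.2}]'

```text
time_s: 22.12
tcp_pos: [0.628, 0.0416, 0.1901]
ee_rot: [[-0.843, -0.537, -0.002], [-0.537, 0.843, -0.0], [0.002, 0.001, -1.0]]
wrist_force: [-0.9, -1.3, -0.5]
gripper_width: 0.601
gripper_force: 0.0
```

Run:
```python
from h import *
p,d=caps('t8'); to(.632,.0388,.068)
for c in ((.4755,-.1993,.062),):print(proj('top',c))
```

```text
px [155.  93.] 98 z 0.1157 mean [874.9 284.9] circ 874.7 285.9 r 16.6
px [155.3 105.9] 107 z 0.1154 mean [836.4 282.3] circ 837.1 282.5 r 18.0
px [296.7 150.3] 79 z 0.0157 mean [ 729.  -117.1] circ 728.7 -116.8 r 15.3
px [241.  176.9] 94 z 0.0919 mean [631.3  38.4] circ 632.2 38.5 r 15.5
px [325.8 231.9] 138 z 0.0644 mean [ 476.4 -199.1] circ 476.4 -198.5 r 18.3
22.1667 tcp [0.6274 0.0404 0.1904] yang 122.4 tilt [-2.1e-03 -4.0e-04 -1.0e+00] shift cm [-0.33 -0.4  12.24] w 0.597 j6 -76
[326.15632478 232.08715563]
```

Emit:
drive_tool --rows '[{"tx":-0.33,"ty":-0.4,"tz":3,"ax":0,"ay":0,"az":0,"claw":5.2},{"tx":0,"ty":0,"tz":3,"ax":0,"ay":0,"az":0,"claw":5.2},{"tx":0,"ty":0,"tz":3,"ax":0,"ay":0,"az":0,"claw":5.2},{"tx":0,"ty":0,"tz":2,"ax":0,"ay":0,"az":0,"claw":5.2},{"tx":0,"ty":0,"tz":1.2,"ax":0,"ay":0,"az":0,"claw":5.2},{"tx":0,"ty":0,"tz":0,"ax":0,"ay":0,"az":0,"claw":5.2},{"tx":0,"ty":0,"tz":0,"ax":0,"ay":0,"az":0,"claw":2.7},{"tx":0,"ty":0,"tz":0,"ax":0,"ay":0,"az":0,"claw":2.7},{"tx":0,"ty":0,"tz":0,"ax":0,"ay":0,"az":0,"claw":2.7},{"tx":0,"ty":0,"tz":0,"ax":0,"ay":0,"az":0,"claw":2.7}]'

```text
time_s: 23.0
tcp_pos: [0.6336, 0.0386, 0.0712]
ee_rot: [[-0.845, -0.535, 0.003], [-0.535, 0.845, 0.001], [-0.003, -0.001, -1.0]]
wrist_force: [-0.1, -0.5, 0.4]
gripper_width: 0.383
gripper_force: 0.2
```

Emit:
drive_tool --rows '[{"tx":0,"ty":0,"tz":0,"ax":0,"ay":0,"az":0,"claw":2.7},{"tx":0,"ty":0,"tz":0,"ax":0,"ay":0,"az":0,"claw":2.7}]'

```text
time_s: 23.17
tcp_pos: [0.6336, 0.0388, 0.071]
ee_rot: [[-0.844, -0.536, 0.003], [-0.536, 0.844, 0.0], [-0.002, -0.001, -1.0]]
wrist_force: [0.0, 0.5, 3.7]
gripper_width: 0.359
gripper_force: 30.0
```

Run:
```python
from h import *
to(.5335,-.2846,.19); print(sense()['wrist_force'],sense()['gripper_force'])
```

```text
23.1667 tcp [0.6336 0.0388 0.071 ] yang 122.4 tilt [ 2.5e-03  5.0e-04 -1.0e+00] shift cm [ 25.75 -21.96 -11.94] w 0.359 j6 -76
[0.00901937 0.49337464 3.65130874] 30.00073492527008
```

Emit:
drive_tool --rows '[{"tx":0,"ty":0,"tz":-2,"ax":0,"ay":0,"az":0,"claw":2.7},{"tx":0,"ty":0,"tz":-4,"ax":0,"ay":0,"az":0,"claw":2.7},{"tx":0,"ty":0,"tz":-4,"ax":0,"ay":0,"az":0,"claw":2.7},{"tx":0,"ty":0,"tz":-2,"ax":0,"ay":0,"az":0,"claw":2.7},{"tx":2.845,"ty":-2.44,"tz":0,"ax":0,"ay":0,"az":0,"claw":2.7},{"tx":2.845,"ty":-2.44,"tz":0,"ax":0,"ay":0,"az":0,"claw":2.7},{"tx":2.845,"ty":-2.44,"tz":0,"ax":0,"ay":0,"az":0,"claw":2.7},{"tx":2.845,"ty":-2.44,"tz":0,"ax":0,"ay":0,"az":0,"claw":2.7},{"tx":2.845,"ty":-2.44,"tz":0,"ax":0,"ay":0,"az":0,"claw":2.7},{"tx":2.845,"ty":-2.44,"tz":0,"ax":0,"ay":0,"az":0,"claw":2.7}]'

```text
time_s: 24.0
tcp_pos: [0.566, -0.178, 0.1897]
ee_rot: [[-0.844, -0.536, 0.0], [-0.536, 0.844, 0.0], [-0.0, 0.0, -1.0]]
wrist_force: [0.0, -0.0, 0.0]
gripper_width: 0.354
gripper_force: 30.0
```

Emit:
drive_tool --rows '[{"tx":2.845,"ty":-2.44,"tz":0,"ax":0,"ay":0,"az":0,"claw":2.7},{"tx":2.845,"ty":-2.44,"tz":0,"ax":0,"ay":0,"az":0,"claw":2.7},{"tx":2.845,"ty":-2.44,"tz":0,"ax":0,"ay":0,"az":0,"claw":2.7},{"tx":0,"ty":0,"tz":4,"ax":0,"ay":0,"az":0,"claw":2.7},{"tx":0,"ty":0,"tz":4,"ax":0,"ay":0,"az":0,"claw":2.7},{"tx":0,"ty":0,"tz":1,"ax":0,"ay":0,"az":0,"claw":2.7},{"tx":0,"ty":0,"tz":0,"ax":0,"ay":0,"az":0,"claw":2.7},{"tx":0,"ty":0,"tz":0,"ax":0,"ay":0,"az":0,"claw":2.7}]'

```text
time_s: 24.67
tcp_pos: [0.5348, -0.2842, 0.1004]
ee_rot: [[-0.844, -0.536, 0.0], [-0.536, 0.844, -0.001], [0.0, -0.001, -1.0]]
wrist_force: [0.6, -0.0, 0.7]
gripper_width: 0.356
gripper_force: 30.0
```

Run:
```python
from h import *
to(.5335,-.2846,.043); caps('t9')
```

```text
24.6667 tcp [ 0.5348 -0.2842  0.1004] yang 122.4 tilt [ 1.0e-04 -1.1e-03 -1.0e+00] shift cm [0.13 0.04 5.74] w 0.356 j6 -45
px [137.7 100.6] 213 z 0.1159 mean [847.6 327.5] circ 599.4 93.1 r 382.3
px [155.1  99.6] 204 z 0.1154 mean [855.4 283.5] circ 855.3 284.7 r 36.6
px [102.4 102.4] 217 z 0.1151 mean [845.6 430.1] circ 596.6 144.0 r 415.8
px [119.7 108. ] 102 z 0.1153 mean [826.  377.2] circ 576.6 119.9 r 384.5
px [297.2 148.1] 36 z 0.0146 mean [ 736.3 -118.4] circ 733.8 -117.5 r 12.3
px [203.  184.5] 158 z 0.0912 mean [611.9 145.7] circ 610.9 145.5 r 19.6
px [325.9 231.9] 137 z 0.0641 mean [ 476.2 -198.5] circ 476.4 -198.7 r 18.4
```

Emit:
drive_tool --rows '[{"tx":0,"ty":0.04,"tz":2,"ax":0,"ay":0,"az":0,"claw":2.7},{"tx":0,"ty":0,"tz":1.6,"ax":0,"ay":0,"az":0,"claw":2.7},{"tx":0,"ty":0,"tz":0.7,"ax":0,"ay":0,"az":0,"claw":2.7},{"tx":0,"ty":0,"tz":0.5,"ax":0,"ay":0,"az":0,"claw":2.7},{"tx":0,"ty":0,"tz":0.4,"ax":0,"ay":0,"az":0,"claw":2.7},{"tx":0,"ty":0,"tz":0,"ax":0,"ay":0,"az":0,"claw":2.7},{"tx":0,"ty":0,"tz":0,"ax":0,"ay":0,"az":0,"claw":2.7}]'

```text
time_s: 25.3
tcp_pos: [0.5345, -0.2839, 0.0485]
ee_rot: [[-0.844, -0.536, 0.002], [-0.536, 0.844, -0.001], [-0.001, -0.001, -1.0]]
wrist_force: [0.4, -0.4, -0.3]
gripper_width: 0.362
gripper_force: 30.0
```

In the nest (foot about 0.0255, no force). Lower, release, rise.

Emit:
drive_tool --rows '[{"tx":0,"ty":0,"tz":0.3,"ax":0,"ay":0,"az":0,"claw":2.7},{"tx":0,"ty":0,"tz":0.2,"ax":0,"ay":0,"az":0,"claw":2.7},{"tx":0,"ty":0,"tz":0,"ax":0,"ay":0,"az":0,"claw":2.7},{"tx":0,"ty":0,"tz":0,"ax":0,"ay":0,"az":0,"claw":4.5},{"tx":0,"ty":0,"tz":0,"ax":0,"ay":0,"az":0,"claw":4.5},{"tx":0,"ty":0,"tz":0,"ax":0,"ay":0,"az":0,"claw":4.5},{"tx":0,"ty":0,"tz":-4,"ax":0,"ay":0,"az":0,"claw":4.5},{"tx":0,"ty":0,"tz":-4,"ax":0,"ay":0,"az":0,"claw":4.5},{"tx":0,"ty":0,"tz":-4,"ax":0,"ay":0,"az":0,"claw":4.5},{"tx":0,"ty":0,"tz":-3,"ax":0,"ay":0,"az":0,"claw":4.5}]'

```text
time_s: 26.13
tcp_pos: [0.5345, -0.2842, 0.1961]
ee_rot: [[-0.844, -0.536, 0.003], [-0.536, 0.844, -0.002], [-0.002, -0.003, -1.0]]
wrist_force: [1.3, 0.3, 0.8]
gripper_width: 0.514
gripper_force: 0.0
```

Run:
```python
from h import *
caps('t10'); to(.6119,.1457)
```

```text
px [137.7 100.6] 213 z 0.1152 mean [850.7 331. ] circ 598.8 92.5 r 381.5
px [155.  93.] 98 z 0.1156 mean [875.3 284.7] circ 875.3 283.9 r 16.5
px [102.4 102.4] 219 z 0.1155 mean [846.2 429.9] circ 596.3 143.7 r 415.4
px [155.3 105.9] 106 z 0.1151 mean [836.1 282.5] circ 837.2 282.6 r 18.3
px [203.  184.5] 160 z 0.092 mean [609.2 143.5] circ 470.2 -1.2 r 223.5
px [325.8 231.9] 138 z 0.0639 mean [ 475.4 -198. ] circ 476.1 -198.4 r 18.5
26.1833 tcp [ 0.5375 -0.2857  0.2027] yang 122.4 tilt [ 0.0137 -0.0067 -0.9999] shift cm [-29.43  32.41  -0.19] w 0.513 j6 -45
```

Emit:
drive_tool --rows '[{"tx":-2.676,"ty":2.946,"tz":0,"ax":0,"ay":0,"az":0,"claw":5.6},{"tx":-2.676,"ty":2.946,"tz":0,"ax":0,"ay":0,"az":0,"claw":5.6},{"tx":-2.676,"ty":2.946,"tz":0,"ax":0,"ay":0,"az":0,"claw":5.6},{"tx":-2.676,"ty":2.946,"tz":0,"ax":0,"ay":0,"az":0,"claw":5.6},{"tx":-2.676,"ty":2.946,"tz":0,"ax":0,"ay":0,"az":0,"claw":5.6},{"tx":-2.676,"ty":2.946,"tz":0,"ax":0,"ay":0,"az":0,"claw":5.6},{"tx":-2.676,"ty":2.946,"tz":0,"ax":0,"ay":0,"az":0,"claw":5.6},{"tx":-2.676,"ty":2.946,"tz":0,"ax":0,"ay":0,"az":0,"claw":5.6},{"tx":-2.676,"ty":2.946,"tz":0,"ax":0,"ay":0,"az":0,"claw":5.6},{"tx":-2.676,"ty":2.946,"tz":0,"ax":0,"ay":0,"az":0,"claw":5.6}]'

```text
time_s: 27.02
tcp_pos: [0.6019, 0.1103, 0.1922]
ee_rot: [[-0.845, -0.535, -0.0], [-0.535, 0.845, -0.0], [0.0, 0.0, -1.0]]
wrist_force: [1.1, -0.0, -0.6]
gripper_width: 0.64
gripper_force: 0.0
```

Emit:
drive_tool --rows '[{"tx":-2.676,"ty":2.946,"tz":0,"ax":0,"ay":0,"az":0,"claw":5.6},{"tx":0,"ty":0,"tz":0,"ax":0,"ay":0,"az":-0.122,"claw":5.6},{"tx":0,"ty":0,"tz":0,"ax":0,"ay":0,"az":-0.122,"claw":5.6},{"tx":0,"ty":0,"tz":0,"ax":0,"ay":0,"az":-0.122,"claw":5.6},{"tx":0,"ty":0,"tz":0,"ax":0,"ay":0,"az":-0.122,"claw":5.6},{"tx":0,"ty":0,"tz":0,"ax":0,"ay":0,"az":-0.122,"claw":5.6},{"tx":0,"ty":0,"tz":0,"ax":0,"ay":0,"az":-0.122,"claw":5.6},{"tx":0,"ty":0,"tz":0,"ax":0,"ay":0,"az":-0.122,"claw":5.6},{"tx":0,"ty":0,"tz":0,"ax":0,"ay":0,"az":0,"claw":5.6},{"tx":0,"ty":0,"tz":0,"ax":0,"ay":0,"az":0,"claw":5.6}]'

```text
time_s: 27.85
tcp_pos: [0.6088, 0.1475, 0.1921]
ee_rot: [[-0.155, -0.988, -0.001], [-0.988, 0.155, -0.0], [0.0, 0.001, -1.0]]
wrist_force: [-0.5, -0.1, -0.5]
gripper_width: 0.641
gripper_force: 0.0
```

Run:
```python
from h import *
caps('t11'); to(.6119,.1457,.068)
```

```text
px [155.1  99.7] 205 z 0.1157 mean [852.4 281. ] circ 602.3 66.2 r 367.3
px [102.4 102.4] 218 z 0.115 mean [846.2 430. ] circ 596.7 144.1 r 415.9
px [296.7 150.4] 76 z 0.0153 mean [ 722.6 -117. ] circ 528.4 -140.1 r 216.5
px [203.3 184.4] 150 z 0.092 mean [610.  142.7] circ 595.0 135.4 r 38.9
px [355.4 212. ] 87 z 0.0637 mean [ 532.  -283.4] circ 532.3 -282.8 r 14.8
px [325.9 231.9] 137 z 0.0632 mean [ 476.  -198.1] circ 476.1 -198.5 r 18.6
27.9 tcp [0.6089 0.1475 0.1922] yang 171.1 tilt [-6.e-04 -2.e-04 -1.e+00] shift cm [ 0.12 -0.33 12.42] w 0.643 j6 -37
```

Emit:
drive_tool --rows '[{"tx":0.12,"ty":-0.33,"tz":3,"ax":0,"ay":0,"az":0,"claw":5.6},{"tx":0,"ty":0,"tz":3,"ax":0,"ay":0,"az":0,"claw":5.6},{"tx":0,"ty":0,"tz":3,"ax":0,"ay":0,"az":0,"claw":5.6},{"tx":0,"ty":0,"tz":2,"ax":0,"ay":0,"az":0,"claw":5.6},{"tx":0,"ty":0,"tz":1.3,"ax":0,"ay":0,"az":0,"claw":5.6},{"tx":0,"ty":0,"tz":0,"ax":0,"ay":0,"az":0,"claw":5.6},{"tx":0,"ty":0,"tz":0,"ax":0,"ay":0,"az":0,"claw":3.5},{"tx":0,"ty":0,"tz":0,"ax":0,"ay":0,"az":0,"claw":3.5},{"tx":0,"ty":0,"tz":0,"ax":0,"ay":0,"az":0,"claw":3.5},{"tx":0,"ty":0,"tz":0,"ax":0,"ay":0,"az":0,"claw":3.5}]'

```text
time_s: 28.73
tcp_pos: [0.6129, 0.1462, 0.0711]
ee_rot: [[-0.152, -0.988, 0.003], [-0.988, 0.152, 0.001], [-0.002, -0.002, -1.0]]
wrist_force: [-0.4, -0.5, 1.8]
gripper_width: 0.448
gripper_force: 30.0
```

Emit:
drive_tool --rows '[{"tx":0,"ty":0,"tz":0,"ax":0,"ay":0,"az":0,"claw":3.5},{"tx":0,"ty":0,"tz":0,"ax":0,"ay":0,"az":0,"claw":3.5}]'

```text
time_s: 28.9
tcp_pos: [0.6129, 0.1462, 0.0711]
ee_rot: [[-0.151, -0.988, 0.003], [-0.988, 0.151, 0.001], [-0.001, -0.002, -1.0]]
wrist_force: [-1.0, 0.6, 4.6]
gripper_width: 0.449
gripper_force: 30.0
```

Run:
```python
from h import *
to(.6119,.1457); to(.4468,-.3402,.19)
```

```text
28.9 tcp [0.6129 0.1462 0.0711] yang 171.3 tilt [ 0.0025  0.001  -1.    ] shift cm [ 0.07  0.09 -0.  ] w 0.449 j6 -37
28.9 tcp [0.6129 0.1462 0.0711] yang 171.3 tilt [ 0.0025  0.001  -1.    ] shift cm [ 50.58   9.03 -11.98] w 0.449 j6 -37
```

Emit:
drive_tool --rows '[{"tx":0,"ty":0,"tz":-2,"ax":0,"ay":0,"az":0,"claw":3.5},{"tx":0,"ty":0,"tz":-4,"ax":0,"ay":0,"az":0,"claw":3.5},{"tx":0,"ty":0,"tz":-4,"ax":0,"ay":0,"az":0,"claw":3.5},{"tx":0,"ty":0,"tz":-2,"ax":0,"ay":0,"az":0,"claw":3.5},{"tx":3.885,"ty":0.695,"tz":0,"ax":0,"ay":0,"az":0,"claw":3.5},{"tx":3.885,"ty":0.695,"tz":0,"ax":0,"ay":0,"az":0,"claw":3.5},{"tx":3.885,"ty":0.695,"tz":0,"ax":0,"ay":0,"az":0,"claw":3.5},{"tx":3.885,"ty":0.695,"tz":0,"ax":0,"ay":0,"az":0,"claw":3.5},{"tx":3.885,"ty":0.695,"tz":0,"ax":0,"ay":0,"az":0,"claw":3.5},{"tx":3.885,"ty":0.695,"tz":0,"ax":0,"ay":0,"az":0,"claw":3.5}]'

```text
time_s: 29.73
tcp_pos: [0.5343, -0.0797, 0.1896]
ee_rot: [[-0.151, -0.989, -0.0], [-0.989, 0.151, 0.0], [-0.0, 0.0, -1.0]]
wrist_force: [0.0, 0.1, -0.6]
gripper_width: 0.45
gripper_force: 30.0
```

Emit:
drive_tool --rows '[{"tx":3.885,"ty":0.695,"tz":0,"ax":0,"ay":0,"az":0,"claw":3.5},{"tx":3.885,"ty":0.695,"tz":0,"ax":0,"ay":0,"az":0,"claw":3.5},{"tx":3.885,"ty":0.695,"tz":0,"ax":0,"ay":0,"az":0,"claw":3.5},{"tx":3.885,"ty":0.695,"tz":0,"ax":0,"ay":0,"az":0,"claw":3.5},{"tx":3.885,"ty":0.695,"tz":0,"ax":0,"ay":0,"az":0,"claw":3.5},{"tx":3.885,"ty":0.695,"tz":0,"ax":0,"ay":0,"az":0,"claw":3.5},{"tx":3.885,"ty":0.695,"tz":0,"ax":0,"ay":0,"az":0,"claw":3.5},{"tx":0,"ty":0,"tz":4,"ax":0,"ay":0,"az":0,"claw":3.5},{"tx":0,"ty":0,"tz":4,"ax":0,"ay":0,"az":0,"claw":3.5},{"tx":0,"ty":0,"tz":1,"ax":0,"ay":0,"az":0,"claw":3.5}]'

```text
time_s: 30.57
tcp_pos: [0.4415, -0.3383, 0.0937]
ee_rot: [[-0.156, -0.988, -0.01], [-0.988, 0.156, 0.006], [-0.005, 0.011, -1.0]]
wrist_force: [-1.0, 1.3, -0.5]
gripper_width: 0.449
gripper_force: 30.0
```

Emit:
drive_tool --rows '[{"tx":0,"ty":0,"tz":0,"ax":0,"ay":0,"az":0,"claw":3.5},{"tx":0,"ty":0,"tz":0,"ax":0,"ay":0,"az":0,"claw":3.5}]'

```text
time_s: 30.73
tcp_pos: [0.447, -0.3399, 0.1003]
ee_rot: [[-0.15, -0.989, -0.0], [-0.989, 0.15, -0.001], [0.001, -0.0, -1.0]]
wrist_force: [0.3, 0.5, -0.7]
gripper_width: 0.451
gripper_force: 30.0
```

Run:
```python
from h import *
to(.4468,-.3402,.043)
```

```text
30.7333 tcp [ 0.447  -0.3399  0.1003] yang 171.4 tilt [-0.e+00 -9.e-04 -1.e+00] shift cm [0.03 0.02 5.73] w 0.451 j6 12
```

Emit:
drive_tool --rows '[{"tx":0,"ty":0,"tz":2,"ax":0,"ay":0,"az":0,"claw":3.5},{"tx":0,"ty":0,"tz":1.6,"ax":0,"ay":0,"az":0,"claw":3.5},{"tx":0,"ty":0,"tz":0.7,"ax":0,"ay":0,"az":0,"claw":3.5},{"tx":0,"ty":0,"tz":0.5,"ax":0,"ay":0,"az":0,"claw":3.5},{"tx":0,"ty":0,"tz":0.4,"ax":0,"ay":0,"az":0,"claw":3.5},{"tx":0,"ty":0,"tz":0,"ax":0,"ay":0,"az":0,"claw":3.5},{"tx":0,"ty":0,"tz":0,"ax":0,"ay":0,"az":0,"claw":3.5}]'

```text
time_s: 31.32
tcp_pos: [0.4471, -0.3399, 0.0485]
ee_rot: [[-0.151, -0.989, 0.001], [-0.989, 0.151, -0.001], [0.001, -0.002, -1.0]]
wrist_force: [-0.2, 0.3, -1.6]
gripper_width: 0.444
gripper_force: 30.0
```

Emit:
drive_tool --rows '[{"tx":0,"ty":0,"tz":0.3,"ax":0,"ay":0,"az":0,"claw":3.5},{"tx":0,"ty":0,"tz":0.2,"ax":0,"ay":0,"az":0,"claw":3.5},{"tx":0,"ty":0,"tz":0,"ax":0,"ay":0,"az":0,"claw":5},{"tx":0,"ty":0,"tz":0,"ax":0,"ay":0,"az":0,"claw":5},{"tx":0,"ty":0,"tz":0,"ax":0,"ay":0,"az":0,"claw":5},{"tx":0,"ty":0,"tz":-4,"ax":0,"ay":0,"az":0,"claw":5},{"tx":0,"ty":0,"tz":-4,"ax":0,"ay":0,"az":0,"claw":5},{"tx":0,"ty":0,"tz":-4,"ax":0,"ay":0,"az":0,"claw":5},{"tx":0,"ty":0,"tz":-4,"ax":0,"ay":0,"az":0,"claw":5},{"tx":0,"ty":0,"tz":-4,"ax":0,"ay":0,"az":0,"claw":5}]'

```text
time_s: 32.15
tcp_pos: [0.4458, -0.3395, 0.2446]
ee_rot: [[-0.151, -0.988, 0.0], [-0.988, 0.151, 0.0], [-0.0, -0.0, -1.0]]
wrist_force: [0.9, 0.5, -0.7]
gripper_width: 0.574
gripper_force: 0.0
```

Emit:
drive_tool --rows '[{"tx":0,"ty":0,"tz":-4,"ax":0,"ay":0,"az":0,"claw":5},{"tx":0,"ty":0,"tz":-4,"ax":0,"ay":0,"az":0,"claw":5},{"tx":0,"ty":0,"tz":-3,"ax":0,"ay":0,"az":0,"claw":5},{"tx":-4,"ty":0,"tz":0,"ax":0,"ay":0,"az":0,"claw":5},{"tx":-4,"ty":0,"tz":0,"ax":0,"ay":0,"az":0,"claw":5},{"tx":-4,"ty":0,"tz":0,"ax":0,"ay":0,"az":0,"claw":5},{"tx":-4,"ty":0,"tz":0,"ax":0,"ay":0,"az":0,"claw":5},{"tx":-4,"ty":0,"tz":0,"ax":0,"ay":0,"az":0,"claw":5},{"tx":-4,"ty":0,"tz":0,"ax":0,"ay":0,"az":0,"claw":5},{"tx":0,"ty":0,"tz":0,"ax":0,"ay":0,"az":0,"claw":5}]'

```text
time_s: 32.98
tcp_pos: [0.4832, -0.0973, 0.3525]
ee_rot: [[-0.145, -0.989, 0.001], [-0.989, 0.145, 0.002], [-0.002, -0.001, -1.0]]
wrist_force: [-0.2, -1.8, -0.4]
gripper_width: 0.571
gripper_force: 0.0
```

Run:
```python
from h import *
p,d=caps('t12'); to(.4644,.3876)
cv2.imwrite('pics/t12c.png',cv2.resize(p[110:290,120:420,::-1],None,fx=2.6,fy=2.6,interpolation=cv2.INTER_CUBIC))
P=cloud('top',d);Q=P[100:330,80:260].reshape(-1,3)
m=(np.hypot(Q[:,0]-.4644,Q[:,1]-.3876)<.04)&(Q[:,2]>.243)&(Q[:,2]<.265);print(m.sum(),Q[m].mean(0) if m.any() else '')
```

```text
px [137.7 100.6] 214 z 0.1152 mean [850.  330.7] circ 598.8 92.5 r 381.4
px [155.1  99.6] 204 z 0.1156 mean [852.4 281. ] circ 600.4 68.7 r 367.4
px [296.8 150.3] 78 z 0.015 mean [ 729.2 -117.1] circ 728.8 -117.4 r 15.9
px [355.4 212. ] 88 z 0.0645 mean [ 529.4 -281.1] circ 429.1 -223.9 r 132.8
px [325.9 231.9] 137 z 0.0641 mean [ 474.7 -198.2] circ 402.6 -183.7 r 92.9
px [376.1 242. ] 143 z 0.0642 mean [ 444.8 -337.7] circ 383.5 -258.0 r 121.0
33.0333 tcp [ 0.4829 -0.0995  0.3526] yang 171.6 tilt [ 2.e-04  5.e-04 -1.e+00] shift cm [-4.792e+01  8.920e+00  2.000e-02] w 0.579 j6 -16
51 [0.45941555 0.37950263 0.25155671]
```

View pics/t12c.png

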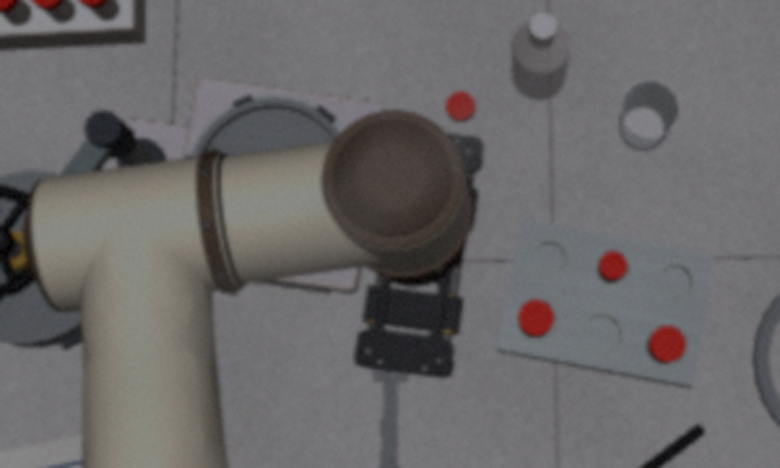

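All three vials are in their own nests (crop (612,265) narrow, (536,317) and (667,343) wide) and the pan region looks free. Back to the knob at about (0.4605, 0.380).

Emit:
drive_tool --rows '[{"tx":-3.925,"ty":0.764,"tz":0,"ax":0,"ay":0,"az":0,"claw":5},{"tx":-3.925,"ty":0.764,"tz":0,"ax":0,"ay":0,"az":0,"claw":5},{"tx":-3.925,"ty":0.764,"tz":0,"ax":0,"ay":0,"az":0,"claw":5},{"tx":-3.925,"ty":0.764,"tz":0,"ax":0,"ay":0,"az":0,"claw":5},{"tx":-3.925,"ty":0.764,"tz":0,"ax":0,"ay":0,"az":0,"claw":5},{"tx":-3.925,"ty":0.764,"tz":0,"ax":0,"ay":0,"az":0,"claw":5},{"tx":-3.925,"ty":0.764,"tz":0,"ax":0,"ay":0,"az":0,"claw":5},{"tx":-3.925,"ty":0.764,"tz":0,"ax":0,"ay":0,"az":0,"claw":5},{"tx":-3.925,"ty":0.764,"tz":0,"ax":0,"ay":0,"az":0,"claw":5},{"tx":-3.925,"ty":0.764,"tz":0,"ax":0,"ay":0,"az":0,"claw":5}]'

```text
time_s: 33.87
tcp_pos: [0.4666, 0.298, 0.3526]
ee_rot: [[-0.153, -0.988, 0.0], [-0.988, 0.153, -0.0], [0.0, -0.0, -1.0]]
wrist_force: [2.0, -0.6, -0.9]
gripper_width: 0.573
gripper_force: 0.0
```

Emit:
drive_tool --rows '[{"tx":-3.925,"ty":0.764,"tz":0,"ax":0,"ay":0,"az":0,"claw":5},{"tx":-3.925,"ty":0.764,"tz":0,"ax":0,"ay":0,"az":0,"claw":5},{"tx":0,"ty":0,"tz":0,"ax":0,"ay":0,"az":0.117,"claw":5},{"tx":0,"ty":0,"tz":0,"ax":0,"ay":0,"az":0.117,"claw":5},{"tx":0,"ty":0,"tz":0,"ax":0,"ay":0,"az":0.117,"claw":5},{"tx":0,"ty":0,"tz":0,"ax":0,"ay":0,"az":0.117,"claw":5},{"tx":0,"ty":0,"tz":0,"ax":0,"ay":0,"az":0,"claw":5},{"tx":0,"ty":0,"tz":0,"ax":0,"ay":0,"az":0,"claw":5}]'

```text
time_s: 34.53
tcp_pos: [0.4639, 0.3762, 0.3523]
ee_rot: [[-0.58, -0.815, -0.0], [-0.815, 0.58, -0.0], [0.0, -0.0, -1.0]]
wrist_force: [0.8, 0.1, -0.2]
gripper_width: 0.575
gripper_force: 0.0
```

Run:
```python
from h import *
p,d=snap('top','t13'); P=cloud('top',d);Q=P[100:330,80:260].reshape(-1,3)
m=(np.hypot(Q[:,0]-.4644,Q[:,1]-.3876)<.04)&(Q[:,2]>.243)&(Q[:,2]<.265);print(m.sum(),Q[m].mean(0) if m.any() else '')
ds=snap('side','s13')[1];Q=cloud('side',ds).reshape(-1,3)
m=(np.hypot(Q[:,0]-.4644,Q[:,1]-.3876)<.04)&(Q[:,2]>.18)&(Q[:,2]<.265);print(m.sum(),Q[m].mean(0) if m.any() else '')
to(.4605,.380,.219)
```

```text
52 [0.45942512 0.37964431 0.25129116]
69 [0.45918169 0.37651266 0.21722479]
34.6333 tcp [0.4638 0.3764 0.3525] yang 144.6 tilt [-1.e-04 -2.e-04 -1.e+00] shift cm [-0.11  0.47 13.35] w 0.576 j6 -90
```

Emit:
drive_tool --rows '[{"tx":-0.15,"ty":0.5,"tz":3.5,"ax":0,"ay":0,"az":0,"claw":5},{"tx":0,"ty":0,"tz":3.5,"ax":0,"ay":0,"az":0,"claw":5},{"tx":0,"ty":0,"tz":3.5,"ax":0,"ay":0,"az":0,"claw":5},{"tx":0,"ty":0,"tz":2.7,"ax":0,"ay":0,"az":0,"claw":5},{"tx":0,"ty":0,"tz":0,"ax":0,"ay":0,"az":0,"claw":1.3},{"tx":0,"ty":0,"tz":0,"ax":0,"ay":0,"az":0,"claw":1.3},{"tx":0,"ty":0,"tz":0,"ax":0,"ay":0,"az":0,"claw":1.3},{"tx":0,"ty":0,"tz":0,"ax":0,"ay":0,"az":0,"claw":1.3},{"tx":0,"ty":0,"tz":0,"ax":0,"ay":0,"az":0,"claw":1.3},{"tx":0,"ty":0,"tz":0,"ax":0,"ay":0,"az":0,"claw":1.3}]'

```text
time_s: 35.47
tcp_pos: [0.4606, 0.3817, 0.2223]
ee_rot: [[-0.581, -0.814, 0.002], [-0.814, 0.581, 0.003], [-0.003, 0.0, -1.0]]
wrist_force: [-2.3, 1.2, 2.3]
gripper_width: 0.215
gripper_force: 1.8
```

Run:
```python
from h import *
to(.461,.382,.219); s=sense(); g=np.array(s['tcp_pos']);v=g[:2]-[.659,.239];print(np.hypot(*v),np.degrees(np.arctan2(v[1],v[0])),s['wrist_force'],s['gripper_force'])
```

```text
35.4667 tcp [0.4606 0.3817 0.2223] yang 144.5 tilt [ 0.0019  0.0027 -1.    ] shift cm [-0.05 -0.02  0.33] w 0.215 j6 -91
0.24439235306963297 144.27144475152662 [-2.27493149  1.21417687  2.29970189] 1.804300791118294
```

Emit:
drive_tool --rows '[{"tx":1.22,"ty":-0.03,"tz":0,"ax":0,"ay":0,"az":-0.05,"claw":1.3},{"tx":1.22,"ty":-0.03,"tz":0,"ax":0,"ay":0,"az":-0.05,"claw":1.3},{"tx":2.43,"ty":-0.122,"tz":0,"ax":0,"ay":0,"az":-0.1,"claw":1.3},{"tx":2.43,"ty":-0.122,"tz":0,"ax":0,"ay":0,"az":-0.1,"claw":1.3},{"tx":2.43,"ty":-0.122,"tz":0,"ax":0,"ay":0,"az":-0.1,"claw":1.3},{"tx":2.43,"ty":-0.122,"tz":0,"ax":0,"ay":0,"az":-0.1,"claw":1.3},{"tx":2.43,"ty":-0.122,"tz":0,"ax":0,"ay":0,"az":-0.1,"claw":1.3},{"tx":2.43,"ty":-0.122,"tz":0,"ax":0,"ay":0,"az":-0.1,"claw":1.3}]'

```text
time_s: 36.13
tcp_pos: [0.4177, 0.2211, 0.2222]
ee_rot: [[0.086, -0.996, 0.007], [-0.996, -0.086, 0.006], [-0.005, -0.008, -1.0]]
wrist_force: [10.9, 3.3, -6.6]
gripper_width: 0.186
gripper_force: 30.2
```

Emit:
drive_tool --rows '[{"tx":2.43,"ty":-0.2,"tz":0,"ax":0,"ay":0,"az":-0.1,"claw":1.3},{"tx":2.43,"ty":-0.2,"tz":0,"ax":0,"ay":0,"az":-0.1,"claw":1.3},{"tx":2.43,"ty":-0.122,"tz":0,"ax":0,"ay":0,"az":-0.1,"claw":1.3},{"tx":2.43,"ty":-0.122,"tz":0,"ax":0,"ay":0,"az":-0.1,"claw":1.3},{"tx":2.43,"ty":-0.122,"tz":0,"ax":0,"ay":0,"az":-0.1,"claw":1.3},{"tx":2.43,"ty":-0.122,"tz":0,"ax":0,"ay":0,"az":-0.1,"claw":1.3},{"tx":2.43,"ty":-0.122,"tz":0,"ax":0,"ay":0,"az":-0.1,"claw":1.3},{"tx":2.43,"ty":-0.122,"tz":0,"ax":0,"ay":0,"az":-0.1,"claw":1.3}]'

```text
time_s: 36.8
tcp_pos: [0.5066, 0.0527, 0.2221]
ee_rot: [[0.774, -0.633, 0.005], [-0.633, -0.774, 0.004], [0.002, -0.006, -1.0]]
wrist_force: [2.1, 7.4, 0.5]
gripper_width: 0.185
gripper_force: 29.6
```

Run:
```python
from h import *
to(.623,0); s=sense(); g=np.array(s['tcp_pos']);v=g[:2]-[.659,.239];print(np.hypot(*v),np.degrees(np.arctan2(v[1],v[0])),s['wrist_force'],s['gripper_force'])
```

```text
36.8 tcp [0.5066 0.0527 0.2221] yang -129.3 tilt [ 0.0052  0.0039 -1.    ] shift cm [12.34 -3.29  0.04] w 0.185 j6 27
0.24069040189231755 -129.27982950945002 [2.10544016 7.37568493 0.48281964] 29.634649828076363
```

Emit:
drive_tool --rows '[{"tx":2.43,"ty":-0.122,"tz":0,"ax":0,"ay":0,"az":-0.1,"claw":1.3},{"tx":2.43,"ty":-0.122,"tz":0,"ax":0,"ay":0,"az":-0.1,"claw":1.3},{"tx":2.43,"ty":-0.122,"tz":0,"ax":0,"ay":0,"az":-0.1,"claw":1.3},{"tx":2.43,"ty":-0.122,"tz":0,"ax":0,"ay":0,"az":-0.1,"claw":1.3},{"tx":1.22,"ty":-0.03,"tz":0,"ax":0,"ay":0,"az":-0.05,"claw":1.3},{"tx":1.22,"ty":-0.03,"tz":0,"ax":0,"ay":0,"az":-0.05,"claw":1.3},{"tx":1.1,"ty":-0.03,"tz":0,"ax":0,"ay":0,"az":-0.045,"claw":1.3},{"tx":0,"ty":0,"tz":0,"ax":0,"ay":0,"az":0,"claw":1.3},{"tx":0,"ty":0,"tz":0,"ax":0,"ay":0,"az":0,"claw":1.3}]'

```text
time_s: 37.55
tcp_pos: [0.625, 0.0001, 0.2219]
ee_rot: [[0.99, -0.145, 0.001], [-0.145, -0.99, 0.002], [0.001, -0.002, -1.0]]
wrist_force: [-1.7, 3.6, 2.9]
gripper_width: 0.182
gripper_force: 29.6
```

Run:
```python
from h import *
to(.6232,-.0002); s=sense(); g=np.array(s['tcp_pos']);v=g[:2]-[.659,.239];print(np.hypot(*v),np.degrees(np.arctan2(v[1],v[0])),s['wrist_force'],s['gripper_force'])
```

```text
37.55 tcp [6.250e-01 1.000e-04 2.219e-01] yang -98.3 tilt [ 0.0012  0.0016 -1.    ] shift cm [-0.17  0.05 -0.  ] w 0.182 j6 67
0.24136198401544576 -98.10728488066688 [-1.70543019  3.59318248  2.89765833] 29.59306050091982
```

Emit:
drive_tool --rows '[{"tx":0,"ty":0,"tz":0,"ax":0,"ay":0,"az":0,"claw":5},{"tx":0,"ty":0,"tz":0,"ax":0,"ay":0,"az":0,"claw":5},{"tx":0,"ty":0,"tz":0,"ax":0,"ay":0,"az":0,"claw":5},{"tx":0,"ty":0,"tz":-4,"ax":0,"ay":0,"az":0,"claw":5},{"tx":0,"ty":0,"tz":-4,"ax":0,"ay":0,"az":0,"claw":5},{"tx":0,"ty":0,"tz":-4,"ax":0,"ay":0,"az":0,"claw":5},{"tx":-4,"ty":0,"tz":0,"ax":0,"ay":0,"az":0,"claw":5},{"tx":-4,"ty":0,"tz":0,"ax":0,"ay":0,"az":0,"claw":5},{"tx":-4,"ty":0,"tz":0,"ax":0,"ay":0,"az":0,"claw":5},{"tx":-4,"ty":0,"tz":0,"ax":0,"ay":0,"az":0,"claw":5}]'

```text
time_s: 38.38
tcp_pos: [0.4646, 0.0218, 0.3401]
ee_rot: [[0.989, -0.146, -0.0], [-0.146, -0.989, -0.0], [-0.0, 0.0, -1.0]]
wrist_force: [-0.1, 0.8, 0.4]
gripper_width: 0.572
gripper_force: 0.0
```

Emit:
drive_tool --rows '[{"tx":-2,"ty":0,"tz":0,"ax":0,"ay":0,"az":0,"claw":5},{"tx":0,"ty":0,"tz":0,"ax":0,"ay":0,"az":0,"claw":5},{"tx":0,"ty":0,"tz":0,"ax":0,"ay":0,"az":0,"claw":5}]'

```text
time_s: 38.63
tcp_pos: [0.4459, 0.025, 0.3415]
ee_rot: [[0.99, -0.144, 0.003], [-0.144, -0.99, 0.001], [0.002, -0.001, -1.0]]
wrist_force: [0.3, 0.4, 1.1]
gripper_width: 0.574
gripper_force: 0.0
```

Run:
```python
from h import *
p,d=caps('t14'); P=cloud('top',d); P0=cloud('top',np.load('pics/top0.npy'))
for A in(P0,P):
    Q=A[150:180,235:262].reshape(-1,3); m=(Q[:,2]>.246)&(Q[:,2]<.26); print('knob',m.sum(),Q[m].mean(0).round(4))
to(.5,0)
a=np.vstack([p[115:255,140:400]]);cv2.imwrite('pics/t14c.png',cv2.resize(a[:,:,::-1],None,fx=3,fy=3,interpolation=cv2.INTER_CUBIC))
```

```text
px [137.7 100.6] 213 z 0.1152 mean [850.2 330.4] circ 601.1 90.5 r 381.9
px [155.1  99.6] 205 z 0.1156 mean [855.1 283.5] circ 854.9 287.0 r 36.1
px [119.8 107.9] 102 z 0.1152 mean [820.5 371.2] circ 578.4 117.5 r 384.1
px [296.7 150.3] 76 z 0.0151 mean [ 722.7 -117.1] circ 528.2 -138.6 r 216.5
px [355.4 212. ] 88 z 0.0637 mean [ 532.2 -282.9] circ 531.8 -282.7 r 14.8
px [325.8 231.9] 138 z 0.0646 mean [ 473.5 -198. ] circ 402.9 -182.4 r 92.9
px [376.1 242. ] 142 z 0.0633 mean [ 445.8 -339.2] circ 445.9 -339.9 r 18.8
knob 43 [ 6.211e-01 -4.000e-04  2.520e-01]
knob 42 [0.6209 0.     0.2522]
38.6833 tcp [0.4467 0.0251 0.341 ] yang -98.3 tilt [ 1.5e-03  1.0e-04 -1.0e+00] shift cm [5.64 1.71 0.01] w 0.576 j6 57
```

View pics/t14c.png

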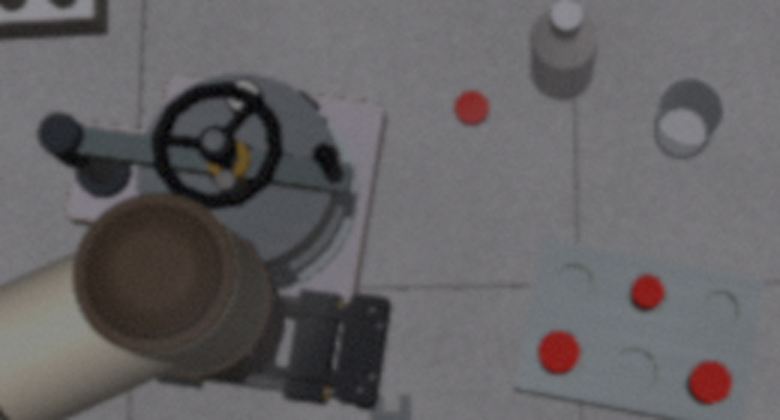

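The lid is square over the pan: the knob is within 0.5 mm of its starting place. The three vials stand in their nests and the arm is clear, so I hand in.

```bash
python3 -c "
from station import finish_job
print(finish_job())"
```

```text
the job is handed in; nothing more can be done
None
```

The job is handed in, with no verdict returned: I cranked the lid up about 35 mm and swung it aside, stood the three vials from the pan (two wide, one narrow) in nests of their own size, and swung the raised lid back square over the pan.

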